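# Unload the clamshell steriliser with the tray lifter

## Robot

A 7-joint arm with a two-finger parallel gripper is mounted at the origin on the work surface. World frame = base frame: x ahead of the robot, y to its left, z up, the work surface at z = 0. Lengths are in m, angles in degrees, forces in N, time in s.
With the tool pointing down it reaches from about 0.425 to 0.875 m from the base axis. Payload 4.7 kg.
Tool frame: the origin (TCP) lies between the finger pads; the fingertips stand 11 mm ahead of it and the grasp point (between the pads) lies 8 mm behind it (env.tcp_to_tips is the distance from the TCP to the fingertips, in m); z points along the fingers, y is the line along which they close (so a half turn about z gives the same grasp; the last joint's range is limited). The gripper opens to 87 mm and grips with 3 to 60 N. Pads are 19 mm wide; open, the fingers measure 117 mm over their backs; the gripper's body (75 mm by 190 mm) begins 51 mm behind the grasp point.
Start: joints at [75.98, 18.392, -4.016, 83.108, 1.295, 78.541, -3.26], TCP at [0.166, -0.628, 0.211] pointing down, gripper open.
Joint ranges: [-163.93, 163.93], [-17.29, 119.83], [-79.2, 71.16], [3.27, 140.29], [-89.18, 269.18], [5.43, 117.66], [-154.24, 154.24]. Speed limits (degrees/s): [147.25, 147.25, 180, 180, 180, 180, 180].

## Interface

Orientations are given as [roll, pitch, yaw] about the fixed x, y, z axes, in that order (R = Rz(yaw) Ry(pitch) Rx(roll)).
In Python, from cell import env, viewer gives the robot as it stands.
- The arm moves only by the tool step_arm, never from a script. Its arguments are lists of equal length, an entry for each row: "delta_pos": the shift along the tool's x, y, z in units of 0.2 m (1.0 is 0.2 m), a list of three; "rot": the turn, a rotation vector about the tool's x, y, z in units of 1.5 rad (1.0 is 1.5 rad), a list of three; "gripper": the gripper command: -1 is shut, 1 is fully open, values between are in proportion. A call has 1 to 20 rows; each row is the pose to reach, as a shift and turn from the pose commanded when the call began, along the tool's axes at that moment; what a row does not reach only later rows make up. A row lasts 1/8 s, in which the tool goes at most 62.5 mm and 10.7 degrees, less where a joint would pass 70% of its speed; a pose out of reach is approached as far as the arm can. A call with a number of a shift or a turn outside -1 to 1 is refused whole. A call with a gripper value outside its range is refused whole. The fingers move at their own pace and stop on an object; "squeeze" is the grip in N (left out, the last holds). Time passes only in rows, so rows that repeat a pose let the fingers close. It gives the time, the measured TCP pose, the force, the opening and the grip force at its end, in the units of the state.
- env.get_obs(): the state, without advancing time (a new reading comes with each control period).
- viewer.read_camera(name): name is "scene" or "top" or "wrist"; returns a dict with "img" (384x512x3 uint8, red, green, blue), "fx", "fy", "cx", "cy" (pixels), "dist" ([k1, k2, p1, p2, k3] as OpenCV has them; the pictures are not rectified), "pose" (4x4, takes a point from camera to world coordinates). Camera axes: x right, y down, z forward; pixel columns grow to the right and rows downward; lengths in m; the calibration is good to about 2 mm. A picture is of the moment at which its call begins. There is no depth.
- env.sign_off(): hands the job in; it is judged then, once.
The state is a dict: "time_s": time; "qpos": joint angles; "joint_velocities": joint speeds; "effort": joint torques, N m; "tool_pos": TCP position; "tool_rot": TCP orientation; "force": force on the tool from outside, world axes, zero at the start; "wrist_torque": the same for the moment, N m; "grip_width": finger opening in m; "grasp_force": force on a finger pad.
Only numpy, scipy, OpenCV 4.12 (cv2) and the standard library are available. Lean on these libraries where they do the work, as an engineer would, in place of code of your own. Each camera call takes 0.05 s, during which the arm holds its last target. There are 200 camera calls.

## Task

Press the green release button so that the steriliser's lid springs fully open, then slide the blade of the orange-handled lifter under the tray of dental mirrors, lift it out and set it squarely and centred on the two rails of the blue rack. Then draw the lifter out and leave it lying flat on the bench, with the lid still open. The tray is clean: never touch it with the gripper, keep it level, and leave everything else on the bench as it is.

Things in the scene. Friction and masses are not known exactly. Their poses are not given: they have to be found in the camera images.
- steriliser: White clamshell steriliser, fixed. Origin: centre of the base's underside, on the bench; x points to its rear (hinge), its open front faces -x, y to its left, z up. Base 200 (x) by 180 (y) by 50 high. On its right (-y) a grey pod with the button: x -135 to +125, y -150 to -90, 65 high.
- platen (a point): Middle of the base's flat top between its two dark steel rails: x = -15, y = 0, z = 50 in the steriliser's frame, same axes. The rails run along x at y = -61 and +61 from here, each 12 wide, 18 high, 120 long; the gap between them is 110 wide, empty and open to the front, where the base ends 85 ahead (-x) of here.
- lid_front (a point): Middle of the front wall of the white lid with clear window. The lid hinges at x = +95, z = 52 in the steriliser's frame; shut, it covers the base to x = -95, y = +-88, up to z = 102, with 44 of room inside; fully open it stands up behind the hinge, to z about 250 and x about 180.
- lid (a joint): Lid angle, rad: 0 shut and latched, 1.75 fully open at its stop. Spring-loaded: once released it swings up by itself in one to two seconds and stays up. The catch lets go only by the button; the lid need not be touched.
- release (a joint): Green release button's travel, m: 0 up, 0.008 fully down, pushed straight down; springs back up. Takes about 1.5 N to start, 4.5 N at the bottom; the catch lets go at about 4 mm. A press to the bottom is best.
- button_top (a point): Centre of the round green button's top (36 mm across), 83 mm above the bench, 18 mm above the pod; at x = -105, y = -120 in the steriliser's frame, ahead of the lid's front edge.
- tray: Loose shallow steel tray, 110 (x) by 150 (y) by 16 high, flat underneath, about 150 g, holding five dental mirrors fixed in blue strips (all moves as one). Origin: centre of its underside. At first it rests across the two rails of the steriliser under the lid, centred on them within a few mm, x axes nearly parallel, its underside 18 mm above the base's top (68 mm above the bench).
- lifter_grip (a point): Centre of the lifter's upright orange grip, 48 above the lifter's flat underside. Loose, 130 g: a flat aluminium blade 4 thick, 70 wide, from 15 behind the grip's centre to 170 ahead of it (+x of this point); the grip is 30 (x) by 22 (y), its top 80 above the underside. Starts lying flat on the bench, z up; take it across y, from above.
- rack: Blue rack, fixed. Origin: centre of its underside on the bench; front faces -x. Plate 140 (x) by 160 (y) by 12 high with two steel rails along x, 12 wide, 18 high, 120 long, at y = -61 and +61: rail tops 30 above the bench; the gap between is 110 wide, open to front and rear. A tray centred on it has its origin at (0, 0, 30), x axes parallel.
- bowl: Steel bowl, 100 across, 45 high; leave alone. Origin: centre of its underside.
- brush: White and blue brush, 160 long, 20 high, lying on the bench along its x; leave alone. Origin: its middle, on the bench.
- jug: White mug-like jug, 90 across, 120 high, handle at +y; leave alone. Origin: centre of its underside.
- bottle: Blue bottle, 66 across, 190 high; leave alone. Origin: centre of its underside.
- cup: Steel cup, 70 across, 70 high; leave alone. Origin: centre of its underside.
- jar: Amber jar with steel cap, 70 across, 80 high; leave alone. Origin: centre of its underside.
Not all that is in view belongs to the job. Of the things shaped like the rack, the blue one is meant. What is shaped like the part that bears lifter_grip but purple or yellow is not meant.

How it is judged (in metres and radians):
On the way, in this order (a step that is already met when the one before it is completed fails the run):
1. the lid has sprung open to its stop (value of joint lid above 1.65 rad), for 0.1 s.
2. the tray is borne by the lifter, clear above the steriliser's rails (z of tray in the frame of steriliser above 0.08 m and contact force between lifter and tray above 0.3 N and contact force between tray and steriliser below 0.1 N), for 0.2 s.
3. the tray rests on the rails of the rack (x of tray in the frame of rack between -0.02 and 0.02 m and y of tray in the frame of rack between -0.016 and 0.016 m and z of tray in the frame of rack between 0.026 and 0.034 m and angle between the x axis of tray and the x axis of rack, either way round below 0.15 rad and angle between tray's own z axis and vertical below 0.06 rad and contact force between tray and rack above 0.3 N), for 0.1 s.
At the end, for the whole second after the job is handed in: The tray rests on both rails of the rack, centred within 20 mm along the rails and 16 mm across, square within 0.15 rad, level and still; the lifter lies flat on the bench (tilt below 0.04 rad), still and not touching the tray; the lid is open at its stop (above 1.65 rad) (all of step 3 and contact force between lifter and tray below 0.1 N and height (world z) of lifter_grip below 0.056 m and angle between lifter_grip's own z axis and vertical below 0.04 rad and linear speed of each of lifter, tray below 0.02 m/s and value of joint lid above 1.65 rad).
It fails at once if the gripper or arm touches the tray (contact force between any of the fingers, the arm and tray above 0.5 N).
It fails at once if the tray tips more than 0.35 rad (angle between tray's own z axis and vertical above 0.35 rad).
It fails at once if a bystander (bowl, brush, jug, bottle, cup or jar) is moved more than 30 mm (distance of any of bowl, brush, jug, bottle, cup, jar from where it was at the start of the episode above 0.03 m).
It also fails if it takes over 72 s, if anything falls off the work surface, if the arm or the gripper's body presses on something with over 40 N, if the wrist force passes 120 N, or if a joint passes its speed limit or range.

## Working session

There is one attempt and no reset: what is moved stays moved. The work goes in short steps, Python scripts to look and compute and a tool call to move; the robot and the scene stay as the last step left them, time stands still between calls to the robot, and variables do not carry over. Pictures are saved under pics/ and viewed, at most 10 in all, crops included, and the job is handed in when it is done.

Besides the shell and the picture viewer there is one more tool, called after "Emit:" as a command line: name --argument value ..., lists and objects as JSON in quotes. step_arm: Moves the arm, as the interface text tells. Shifts and turns lie within -1 to 1; 1 stands for 0.2 m of shift or 1.5 rad of turn. Its arguments: {"type":"object","properties":{"delta_pos":{"type":"array"},"rot":{"type":"array"},"gripper":{"type":"array"},"squeeze":{"type":"number"}},"required":["delta_pos","rot","gripper"]}

```bash
mkdir -p pics
cat > h.py <<'E'
import numpy as np, cv2, json
from cell import env, viewer
from scipy.spatial.transform import Rotation as R
def snap(name):
    c=viewer.read_camera(name); np.savez(f'pics/{name}.npz',**{k:np.array(v) for k,v in c.items()}); return c
def load(name): return dict(np.load(f'pics/{name}.npz'))
def K(c): return np.array([[c['fx'],0,c['cx']],[0,c['fy'],c['cy']],[0,0,1.]],float)
def ray(c,u,v):
    p=cv2.undistortPoints(np.array([[[u,v]]],float),K(c),np.array(c['dist'],float))[0,0]
    P=np.array(c['pose']); return P[:3,3],P[:3,:3]@np.array([p[0],p[1],1])
def onz(c,u,v,z):
    o,d=ray(c,u,v); return o+d*(z-o[2])/d[2]
def proj(c,pts):
    P=np.linalg.inv(np.array(c['pose'])); p=np.asarray(pts,float).reshape(-1,3)
    return cv2.projectPoints(p,cv2.Rodrigues(P[:3,:3])[0],P[:3,3],K(c),np.array(c['dist'],float))[0][:,0]
def save(img,n,s=1,crop=None):
    if crop: u0,v0,u1,v1=crop; img=img[v0:v1,u0:u1]
    img=cv2.resize(img,None,fx=s,fy=s,interpolation=cv2.INTER_CUBIC)
    cv2.imwrite(f'pics/{n}.png',img[:,:,::-1])
E
python3 - <<'E'
from h import *
o=env.get_obs();print(o)
for n in('scene','top'):
    c=snap(n);save(c['img'],n+'0',1.5);print(n,np.round(c['pose'],3).tolist(),c['fx'],c['dist'])
E
```

```text
{'time_s': 0.0, 'qpos': array([75.97881224, 18.4408507 , -4.01460259, 83.1750134 ,  1.29523825,
       78.53939522, -3.25931516]), 'joint_velocities': array([-0.01601359, -0.09711171, -0.06167367, -0.07480915, -0.0506676 ,
        0.02096111, -0.03077872]), 'effort': array([ 6.79723507e-04, -4.91276479e+01, -4.03655414e-01, -3.12531602e+01,
       -6.39025401e-02,  4.37509152e-02,  1.93398964e-04]), 'tool_pos': array([ 0.16615139, -0.62781711,  0.21004012]), 'tool_rot': array([-1.79889991e+02,  6.19016733e-03,  1.48307968e+01]), 'force': array([-0.81798077,  0.34127402,  1.07181246]), 'wrist_torque': array([-0.03114823, -0.00819814, -0.00849853]), 'grasp_force': 0.0, 'grip_width': 0.0871305004509262}
scene [[0.325, 0.61, -0.723, 1.606], [0.946, -0.225, 0.235, -0.354], [-0.019, -0.76, -0.65, 1.075], [0.0, 0.0, 0.0, 1.0]] 433.1779868463779 [-0.14958684  0.          0.          0.          0.        ]
top [[0.028, -0.986, 0.164, 0.216], [-1.0, -0.028, 0.005, -0.027], [-0.0, -0.164, -0.986, 1.844], [0.0, 0.0, 0.0, 1.0]] 431.63328063256836 [-0.10390473  0.          0.          0.          0.        ]
```

View pics/scene0.png

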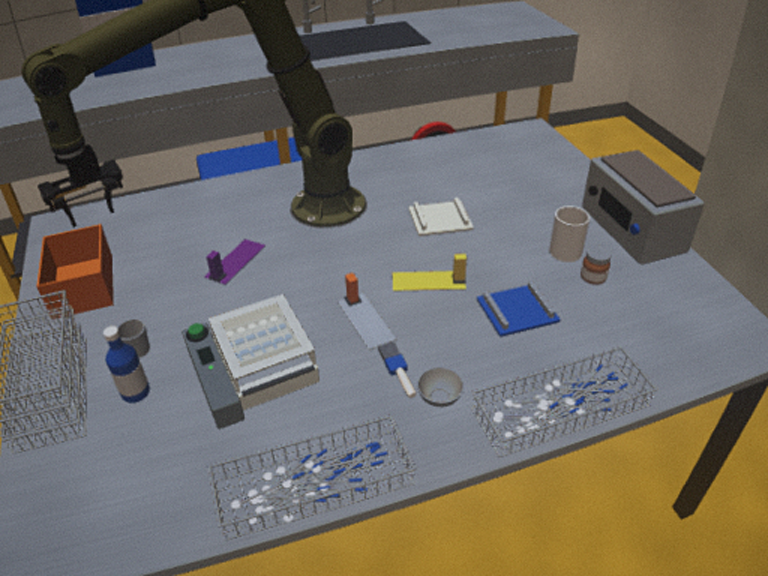

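View pics/top0.png

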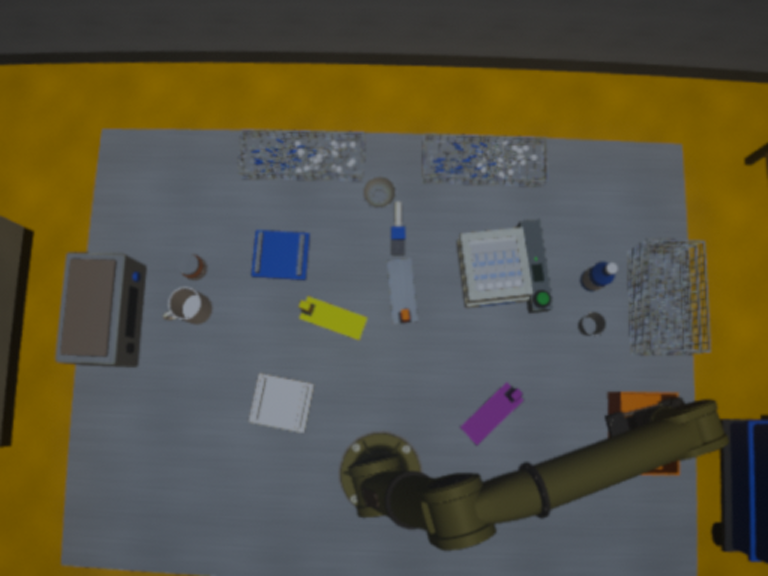

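The top view shows the steriliser at about (500,265), its green button at (542,298), the orange grip at (405,315) with the blade pointing up (+x), and the blue rack at (280,255), all in 1.5x pixels. I'll enlarge these areas.

Run:
```python
from h import *
c=load('top');save(c['img'],'t1',3.5,(155,135,382,225))
d=load('scene')
a=c['img'][145:225,290:375];b=d['img'][170:270,215:395]
save(d['img'],'s1',3.2,(115,165,365,290))
```

```text
(no output)
```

View pics/t1.png

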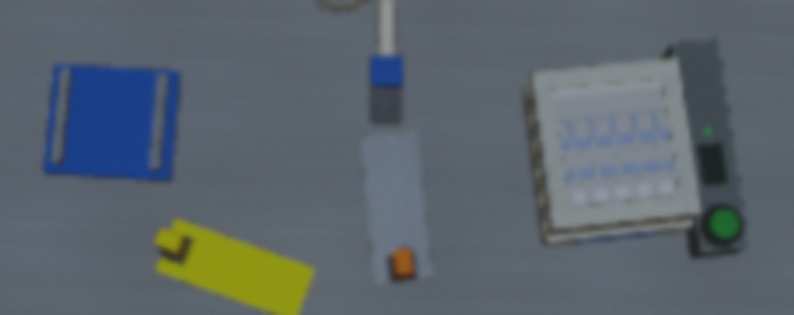

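View pics/s1.png

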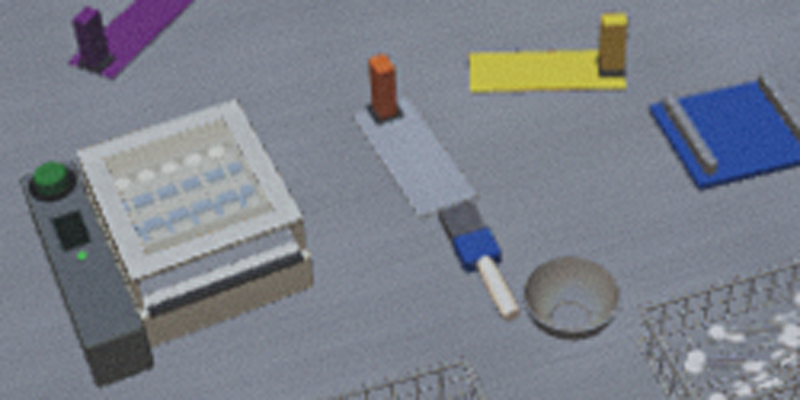

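```bash
cat > fit.py <<'E'
from h import *
from scipy.optimize import least_squares
T=lambda u,v:((u+.5)/3.5-.5+155,(v+.5)/3.5-.5+135)
S=lambda u,v:((u+.5)/3.2-.5+115,(v+.5)/3.2-.5+165)
Z=lambda u,v:((u+.5)/1.5-.5,(v+.5)/1.5-.5)
obs={'ster':[('top',(-105,-120,83),T(723,222)),('scene',(-105,-120,83),S(52,174)),
 *[('top',p,T(*q)) for p,q in [((95,88,102),(530,72)),((-95,88,102),(547,237)),((-95,-88,102),(698,222)),((95,-88,102),(677,58)),((125,-150,65),(717,40)),((125,-90,65),(680,42))]],
 *[('scene',p,S(*q)) for p,q in [((-95,-88,102),(80,152)),((-95,88,102),(238,101)),((95,88,102),(302,215)),((95,-88,102),(140,276))]]],
'lift':[*[('top',p,T(*q)) for p,q in [((170,35,4),(361,138)),((170,-35,4),(417,130)),((-15,-35,4),(432,277)),((-15,35,4),(375,283)),((0,0,80),(404,256))]],
 *[('scene',p,S(*q)) for p,q in [((-15,-35,4),(357,112)),((170,-35,4),(418,214)),((170,35,4),(475,193)),((0,0,80),(382,62))]]],
'rack':[*[('top',p,T(*q)) for p,q in [((70,80,12),(54,65)),((70,-80,12),(180,72)),((-70,-80,12),(171,180)),((-70,80,12),(45,173))]],
 *[('scene',p,Z(*q)) for p,q in [((-70,-80,12),(478,297)),((-70,80,12),(530,286)),((70,80,12),(559,319)),((70,-80,12),(507,333))]]]}
cam={n:load(n) for n in('top','scene')}
for k,L in obs.items():
    def f(x):
        r=[]
        for n,p,q in L:
            p=np.array(p)/1000; w=R.from_euler('z',x[2]).apply(p)+[x[0],x[1],0]
            r.append(proj(cam[n],w)[0]-q)
        return np.array(r)
    x0={'ster':(.55,-.3,0),'lift':(.45,0,0),'rack':(.58,.25,0)}[k]
    s=least_squares(lambda x:f(x).ravel(),x0,loss='soft_l1')
    print(k,np.round(s.x[:2],4),round(np.degrees(s.x[2]),2)); print(np.round(f(s.x),1).tolist())
E
python3 fit.py
```

```text
ster [ 0.5801 -0.301 ] 7.29
[[-0.3, 0.5], [-0.3, -1.5], [0.0, 0.2], [0.6, -1.9], [-0.1, -1.8], [-0.2, 0.3], [-0.1, -0.4], [-3.3, 0.3], [-0.3, 0.1], [0.0, -0.1], [0.4, -0.1], [-2.9, -0.1]]
lift [ 0.4378 -0.0561] 6.79
[[-0.1, -0.8], [-0.1, 0.0], [-0.3, 0.1], [-0.3, -0.1], [-0.4, 1.2], [-1.8, 0.2], [-0.0, 0.4], [0.4, 0.4], [-0.4, -0.4]]
rack [0.6107 0.3084] -0.79
[[-0.3, -0.4], [-0.1, -1.0], [0.4, -0.4], [-0.3, 0.1], [-2.1, -0.6], [1.5, -2.6], [0.6, -0.8], [-4.9, 0.5]]
```

```bash
sed -i 's/(507,333)/(502,335)/' fit.py
python3 - <<'E'
exec(open('fit.py').read().replace("print(np.round(f(s.x)","(np.round(f(s.x)"))
t=cam['top']
for n,u,v,z in [('ygrip',165,240,.08),('ygripbase',180,255,.0),('ytip1',314,267,.004),('ytip2',300,314,.004),('ycorn',176,220,.004),('ycorn2',157,270,.004),('brush end',387,122,.02)]:
    print(n,np.round(onz(t,*T(u,v),z),3))
for n,u,v,z in [('w1',258,374,.02),('w2',313,383,.02),('w3',305,432,.02),('cup',592,316,.07),('bottle',608,268,.19),('jug',190,300,.12)]:
    print(n,np.round(onz(t,*Z(u,v),z),3))
E
```

```text
ster [ 0.5801 -0.301 ] 7.29
lift [ 0.4378 -0.0561] 6.79
rack [0.6116 0.3079] -0.56
ygrip [0.454 0.225 0.08 ]
ygripbase [0.446 0.217 0.   ]
ytip1 [0.436 0.051 0.004]
ytip2 [0.378 0.066 0.004]
ycorn [0.489 0.223 0.004]
ycorn2 [0.426 0.244 0.004]
brush end [ 0.616 -0.034  0.02 ]
w1 [0.262 0.351 0.02 ]
w2 [0.243 0.194 0.02 ]
w3 [0.107 0.211 0.02 ]
cup [ 0.447 -0.578  0.07 ]
bottle [ 0.56  -0.587  0.19 ]
jug [0.453 0.529 0.12 ]
```

```bash
cat >> h.py <<'E'
STER=(.5801,-.301,7.29); RACK=(.6116,.3079,-.56); LIFT=(.4378,-.0561,6.79)
def W(fr,p): return R.from_euler('z',fr[2],degrees=True).apply(np.array(p,float))+[fr[0],fr[1],0]
def go(tgt,Rt,base=None,tol=True):
    o=env.get_obs(); p,r=(o['tool_pos'],o['tool_rot'])
    Rc=R.from_euler('xyz',r,degrees=True); d=Rc.inv().apply(np.array(tgt)-p)/.2; w=(Rc.inv()*Rt).as_rotvec()/1.5
    print('t',o['time_s'],'pos',np.round(p,4),'rot',np.round(r,2),'| dpos',np.round(d,4),'rot',np.round(w,4),'rows',np.linalg.norm(d)*.2/.0625,np.degrees(np.linalg.norm(w)*1.5)/10.7)
E
python3 - <<'E'
from h import *
s,c=np.sin(np.radians(12)),np.cos(np.radians(12))
Rt=R.from_euler('z',STER[2],degrees=True)*R.from_matrix(np.array([[0,c,s],[1,0,0],[0,s,-c]]).T)
tip=W(STER,(-109,-123,103)) if 0 else W(STER,(-.109,-.123,.103))
go(tip-.011*Rt.apply([0,0,1]),Rt)
print(np.round(Rt.inv().apply([0,0,-1]),3), Rt.as_euler('xyz',degrees=True))
E
```

```text
t 0.1 pos [ 0.1662 -0.6279  0.2102] rot [-179.9     0.     14.83] | dpos [ 1.7966 -0.4998  0.4827] rot [ 0.0995  0.1138 -0.9558] rows 6.164174795130573 7.772472547536812
[-0.208 -0.     0.978] [180.   -12.    97.29]
```

Emit:
step_arm --delta_pos '[[0.9, -0.25, 0], [0.9, -0.25, 0], [0.9, -0.25, 0], [0.9, -0.25, 0], [0.9, -0.25, 0], [0.9, -0.25, 0], [0.9, -0.25, 0], [0.9, -0.25, 0], [0.9, -0.25, 0]]' --rot '[[0.0995, 0.1138, -0.9558], [0.0995, 0.1138, -0.9558], [0.0995, 0.1138, -0.9558], [0.0995, 0.1138, -0.9558], [0.0995, 0.1138, -0.9558], [0.0995, 0.1138, -0.9558], [0.0995, 0.1138, -0.9558], [0.0995, 0.1138, -0.9558], [0.0995, 0.1138, -0.9558]]' --gripper '[-1, -1, -1, -1, -1, -1, -1, -1, -1]' --squeeze 20

```text
time_s: 1.23
tool_pos: [0.3276, -0.5339, 0.2102]
tool_rot: [-180.0, -12.0, 97.2]
force: [0.5, 0.4, -1.5]
grip_width: 0.0054
grasp_force: 0.0
```

```bash
cat > b.py <<'E'
from h import *
s,c=np.sin(np.radians(12)),np.cos(np.radians(12))
Rt=R.from_euler('z',STER[2],degrees=True)*R.from_matrix(np.array([[0,c,s],[1,0,0],[0,s,-c]]).T)
tip=W(STER,(-.109,-.123,.103))
go(tip-.011*Rt.apply([0,0,1]),Rt)
print(env.get_obs()['qpos'])
E
python3 b.py
```

```text
t 1.225 pos [ 0.3276 -0.5339  0.2102] rot [-179.99  -11.98   97.21] | dpos [0.2612 0.8548 0.5482] rot [ 0.0001  0.0002 -0.0009] rows 3.355408320386896 0.007165297914369333
[ 73.27048531  25.94715882 -20.38814756  75.30218151   3.03420737
  90.75995158  60.95417428]
```

Emit:
step_arm --delta_pos '[[0.26, 0.855, 0.3], [0.26, 0.855, 0.5], [0.26, 0.855, 0.548], [0.26, 0.855, 0.548], [0.26, 0.855, 0.548], [0.26, 0.855, 0.548]]' --rot '[[0, 0, 0], [0, 0, 0], [0, 0, 0], [0, 0, 0], [0, 0, 0], [0, 0, 0]]' --gripper '[-1, -1, -1, -1, -1, -1]'

```text
time_s: 1.98
tool_pos: [0.4862, -0.4422, 0.1158]
tool_rot: [-180.0, -11.7, 97.1]
force: [0.4, -0.4, -0.3]
grip_width: 0.0006
grasp_force: 0.0
```

```bash
python3 b.py
python3 - <<'E'
from h import *
c=snap('wrist');save(c['img'],'w1',1.3)
print(proj(c,[W(STER,(-.105,-.12,.083)),W(STER,(-.109,-.123,.083))])*1.3)
E
```

```text
t 1.975 pos [ 0.4862 -0.4422  0.1158] rot [-179.97  -11.74   97.07] | dpos [0.0118 0.0101 0.0129] rot [ 0.0001  0.0031 -0.0025] rows 0.06450594667244712 0.0319969744777815
[ 60.32884368  31.83733705 -23.40430324  78.5245652    4.096691
  80.45240809  45.31302374]
[[343.39384963 268.72126624]
 [335.67920537 274.51515137]]
```

View pics/w1.png

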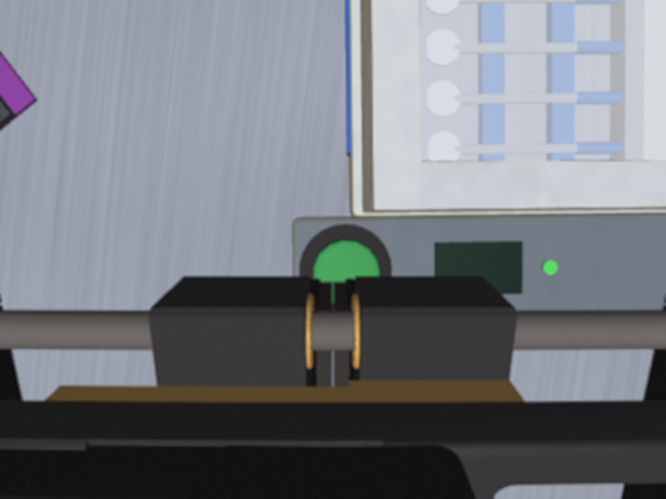

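Emit:
step_arm --delta_pos '[[-0.018, 0, 0.083], [-0.026, 0, 0.12], [-0.033, 0, 0.156], [-0.033, 0, 0.156], [-0.02, 0, -0.2], [-0.05, 0, -0.6], [-0.05, 0, -0.6], [-0.05, 0, -0.6]]' --rot '[[0, 0, 0], [0, 0, 0], [0, 0, 0], [0, 0, 0], [0, 0, 0], [0, 0, 0], [0, 0, 0], [0, 0, 0]]' --gripper '[-1, -1, -1, -1, -1, -1, -1, -1]'

```text
time_s: 3.02
tool_pos: [0.4933, -0.475, 0.2331]
tool_rot: [179.8, -11.6, 97.3]
force: [0.3, -0.0, -1.1]
grip_width: 0.0002
grasp_force: 0.0
```

Run:
```python
from h import *
c=snap('scene');save(c['img'],'s2',1)
Rt=R.from_euler('xyz',[180,0,LIFT[2]],degrees=True)
p=W(LIFT,(0,0,.0)); go(p+[0,0,.2],Rt)
```

```text
t 3.075 pos [ 0.4926 -0.4738  0.2307] rot [179.92 -11.82  97.31] | dpos [ 2.0305 -0.0071  0.5816] rot [-0.1079 -0.1084  1.049 ] rows 6.7590836445297615 8.51491700003579
```

View pics/s2.png

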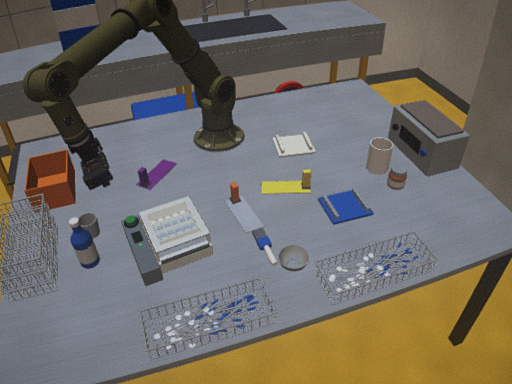

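```bash
python3 - <<'E'
from h import *
a=load('scene')['img'].astype(int)
import time
for i in range(8): c=viewer.read_camera('scene')
b=c['img'].astype(int); print(np.abs(a-b)[190:270,120:220].mean(), np.abs(a-b)[300:380,0:100].mean())
E
python3 b.py
```

```text
3.0231666666666666 3.1202083333333333
t 3.475 pos [ 0.492  -0.4733  0.2292] rot [-179.97  -11.96   97.29] | dpos [0.0488 0.0017 0.6006] rot [-0.0004  0.0005  0.    ] rows 1.9282183681425686 0.004837176135797026
[ 59.86737219  32.01319779 -23.19802899  65.01132433   3.84866691
  93.88412338  46.23395641]
```

Emit:
step_arm --delta_pos '[[0.045, 0, 0.3], [0.045, 0, 0.6], [0.035, 0, 0.65], [0.028, 0, 0.7], [0.016, 0, 0.756], [0.016, 0, 0.756], [0.016, 0, 0.756]]' --rot '[[0, 0, 0], [0, 0, 0], [0, 0, 0], [0, 0, 0], [0, 0, 0], [0, 0, 0], [0, 0, 0]]' --gripper '[-1, -1, -1, -1, -1, -1, -1]'

```text
time_s: 4.35
tool_pos: [0.4884, -0.4403, 0.0838]
tool_rot: [179.9, -11.8, 97.3]
force: [0.4, -0.5, 0.4]
grip_width: 0.0006
grasp_force: 0.0
```

Run:
```python
from h import *
o=env.get_obs();print(o['force'],o['tool_pos'],o['tool_rot'])
Rc=R.from_euler('xyz',o['tool_rot'],degrees=True)
t=o['tool_pos']+Rc.apply([0,0,.011]); r=R.from_euler('z',-STER[2],degrees=True).apply(t-[STER[0],STER[1],0]);print('tip ster',r)
a=load('scene')['img'].astype(int);b=viewer.read_camera('scene')['img'].astype(int); print(np.abs(a-b)[190:270,150:220].mean())
```

```text
[ 0.44228908 -0.51661626  0.42249098] [ 0.4884146  -0.44028663  0.08376942] [179.92280602 -11.82171796  97.28608602]
tip ster [-0.10860358 -0.12427309  0.07300274]
4.089702380952381
```

Run:
```python
from h import *
print(env.tcp_to_tips)
c=snap('wrist');w=c['img'];c2=snap('scene');s=c2['img'][185:275,80:220]
for cc in(c,c2): print(proj(cc,[W(STER,(-.105,-.12,.083)),env.get_obs()['tool_pos']]))
a=cv2.resize(w,(400,300));b=cv2.resize(s,(400,257),interpolation=cv2.INTER_CUBIC)
save(np.vstack([a,b]),'w2',1)
```

```text
0.011
[[261.51667187 215.66877556]
 [254.97030358 226.5269188 ]]
[[130.57176471 217.52577744]
 [128.49414749 217.30726924]]
```

View pics/w2.png

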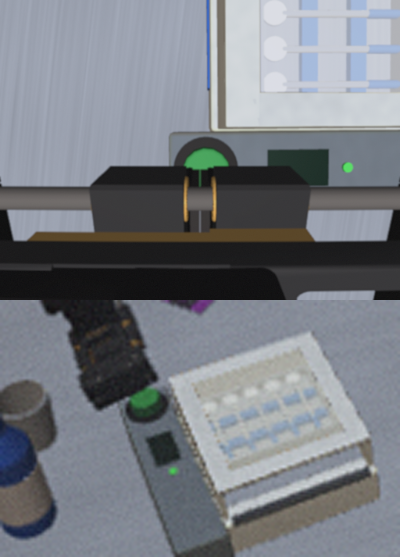

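Run:
```python
from h import *
from scipy.optimize import least_squares
def blob(c,roi=None):
    h=cv2.cvtColor(c['img'],cv2.COLOR_RGB2HSV); m=((h[...,0]>45)&(h[...,0]<80)&(h[...,1]>120)&(h[...,2]>40)).astype(np.uint8)
    n,l,s,ce=cv2.connectedComponentsWithStats(m); k=1+np.argmax(s[1:,4]); return ce[k],s[k]
t=load('top');s=load('scene');w=load('wrist')
for n,c in(('top',t),('scene',s),('wrist',w)): print(n,blob(c))
a,b=blob(t)[0],blob(s)[0]
f=lambda x:np.r_[proj(t,x)[0]-a,proj(s,x)[0]-b]
q=least_squares(f,[.49,-.43,.08]);print(q.x,q.fun, W(STER,(-.105,-.12,.083)))
print(proj(w,q.x))
```

```text
top (array([361.5, 198.5]), array([358, 195,   8,   8,  56], dtype=int32))
scene (array([130.03921569, 219.17647059]), array([126, 216,  10,   8,  51], dtype=int32))
wrist (array([262.51808242, 203.97981497]), array([ 235,  189,   58,   30, 1189], dtype=int32))
[ 0.49241764 -0.43677645  0.07754344] [-0.11592006 -0.01256525 -0.09402729 -0.00025183] [ 0.49117574 -0.4333536   0.083     ]
[[262.66990125 220.41969988]]
```

Emit:
step_arm --delta_pos '[[-0.004, 0.01, 0.01], [-0.006, 0.01, 0.02], [-0.006, 0.01, 0.029], [-0.006, 0.01, 0.029]]' --rot '[[0, 0, 0], [0, 0, 0], [0, 0, 0], [0, 0, 0]]' --gripper '[-1, -1, -1, -1]'

```text
time_s: 5.0
tool_pos: [0.4897, -0.4392, 0.0765]
tool_rot: [-180.0, -11.9, 97.3]
force: [0.0, -0.5, -0.3]
grip_width: 0.0006
grasp_force: 0.0
```

Run:
```python
from h import *
o=env.get_obs();print(o['force'],o['wrist_torque'])
a=load('scene')['img'].astype(int)
for i in range(4):b=viewer.read_camera('scene')['img']
print(np.abs(a-b)[190:270,150:220].mean())
h=cv2.cvtColor(b,cv2.COLOR_RGB2HSV); m=((h[...,0]>45)&(h[...,0]<80)&(h[...,1]>120)&(h[...,2]>40))
print(m[205:230,115:145].sum(),np.argwhere(m[205:230,115:145]).mean(0)+[205,115])
```

```text
[ 0.04851955 -0.45611811 -0.26134034] [-0.20419487 -0.18961572 -0.04245215]
2.919642857142857
35 [219.82857143 130.48571429]
```

Run:
```python
from h import *
c=snap('wrist');o=env.get_obs();Rc=R.from_euler('xyz',o['tool_rot'],degrees=True)
P=c['pose'];print('cam in tool',np.round(Rc.inv().apply(P[:3,3]-o['tool_pos']),4)); print(np.round(Rc.inv().as_matrix()@P[:3,:3],3).tolist())
for d in([0,0,0],[0,0,.011],[.0095,0,.011],[.0095,.015,.011],[.0095,-.015,.011],[0,0,-.03],[0,0,.025]): print(d,np.round(proj(c,o['tool_pos']+Rc.apply(d))[0],1))
d=snap('scene')
for q in([0,0,0],[0,0,.011],[.0095,.015,.011],[.0095,-.015,.011],[-.0095,.015,.011],[-.0095,-.015,.011]): print(q,np.round(proj(d,o['tool_pos']+Rc.apply(q))[0],1))
a=cv2.resize(c['img'][170:300,150:360],(780,483),interpolation=cv2.INTER_CUBIC)[:300]
b=cv2.resize(d['img'][180:240,80:236],(780,300),interpolation=cv2.INTER_CUBIC)
save(np.vstack([a,b]),'w3')
```

```text
cam in tool [ 6.780e-02  1.000e-04 -1.726e-01]
[[0.001, -0.969, -0.247], [1.0, 0.001, 0.001], [-0.0, -0.247, 0.969]]
[0, 0, 0] [255.2 227. ]
[0, 0, 0.011] [255.2 220.3]
[0.0095, 0, 0.011] [255.2 205.3]
[0.0095, 0.015, 0.011] [280.3 205.3]
[0.0095, -0.015, 0.011] [230.1 205.3]
[0, 0, -0.03] [255.2 249.9]
[0, 0, 0.025] [255.2 212.8]
[0, 0, 0] [129.1 219. ]
[0, 0, 0.011] [130.4 221.1]
[0.0095, 0.015, 0.011] [134.1 222.6]
[0.0095, -0.015, 0.011] [131.9 217. ]
[-0.0095, 0.015, 0.011] [129.  225.2]
[-0.0095, -0.015, 0.011] [126.9 219.6]
```

View pics/w3.png

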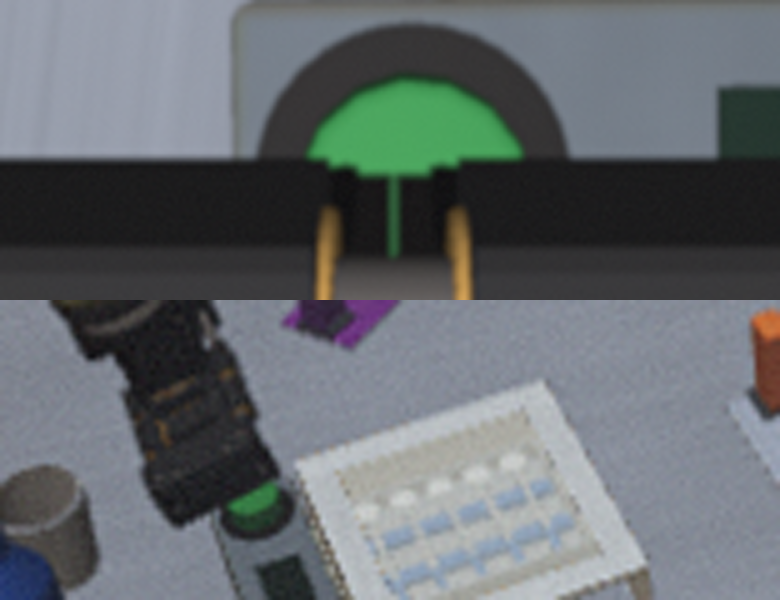

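Emit:
step_arm --delta_pos '[[-0.002, 0.01, 0.01], [-0.004, 0.01, 0.02], [-0.004, 0.01, 0.02]]' --rot '[[0, 0, 0], [0, 0, 0], [0, 0, 0]]' --gripper '[-1, -1, -1]'

```text
time_s: 5.68
tool_pos: [0.4921, -0.439, 0.0727]
tool_rot: [180.0, -11.9, 97.3]
force: [0.8, 0.5, 0.2]
grip_width: 0.0004
grasp_force: 0.2
```

Emit:
step_arm --delta_pos '[[-0.002, 0, 0.01], [-0.004, 0, 0.02], [-0.004, 0, 0.02]]' --rot '[[0, 0, 0], [0, 0, 0], [0, 0, 0]]' --gripper '[-1, -1, -1]'

```text
time_s: 6.05
tool_pos: [0.492, -0.4391, 0.0689]
tool_rot: [180.0, -11.9, 97.3]
force: [0.3, -1.3, 2.6]
grip_width: 0.0002
grasp_force: 1.6
```

```bash
cat > lid.py <<'E'
from h import *
o=env.get_obs();print(o['time_s'],o['force'],o['tool_pos'])
a=cv2.imread('pics/s2.png')[:,:,::-1].astype(int);b=viewer.read_camera('scene')['img']
print('liddiff',np.abs(a-b)[190:265,150:210].mean())
h=cv2.cvtColor(b,cv2.COLOR_RGB2HSV); m=((h[...,0]>45)&(h[...,0]<80)&(h[...,1]>120)&(h[...,2]>40))
print(m[205:230,115:145].sum(),np.argwhere(m[205:230,115:145]).mean(0)+[205,115])
E
python3 lid.py
```

```text
6.05 [ 0.29700999 -1.26027588  2.5641864 ] [ 0.4920107  -0.43908405  0.06886296]
liddiff 15.37874074074074
25 [221.28 131.04]
```

Emit:
step_arm --delta_pos '[[-0.004, 0, 0.015], [-0.004, 0, 0.015], [-0.02, -0.1, -0.3], [-0.05, -0.15, -0.6], [-0.05, -0.2, -0.85], [-0.05, -0.2, -0.85], [-0.05, -0.2, -0.85]]' --rot '[[0, 0, 0], [0, 0, 0], [0, 0, 0], [0, 0, 0], [0, 0, 0], [0, 0, 0], [0, 0, 0]]' --gripper '[-1, -1, 1, 1, 1, 1, 1]'

```text
time_s: 6.98
tool_pos: [0.4575, -0.4881, 0.2315]
tool_rot: [-179.9, -12.0, 97.3]
force: [-0.2, -0.8, 0.1]
grip_width: 0.0426
grasp_force: 0.0
```

```bash
python3 lid.py
python3 - <<'E'
from h import *
Rt=R.from_euler('xyz',[180,0,LIFT[2]],degrees=True)
go(W(LIFT,(0,0,.16)),Rt)
E
```

```text
6.975 [-0.19536959 -0.81825667  0.08423221] [ 0.45746985 -0.4881012   0.23147326]
liddiff 30.199925925925925
51 [219.09803922 130.11764706]
t 7.025 pos [ 0.4574 -0.4875  0.2307] rot [-179.9   -12.07   97.31] | dpos [2.0306 0.1789 0.7953] rot [-0.1118 -0.1089  1.0492] rows 7.00187244484685 8.519743135197189
```

Emit:
step_arm --delta_pos '[[1, 0.09, 0.3], [1, 0.09, 0.3], [1, 0.09, 0.3], [1, 0.09, 0.3], [1, 0.09, 0.3], [1, 0.09, 0.3], [1, 0.09, 0.3], [1, 0.09, 0.3], [1, 0.09, 0.3]]' --rot '[[-0.1, -0.1, 0.98], [-0.1, -0.1, 0.98], [-0.1, -0.1, 0.98], [-0.1, -0.1, 0.98], [-0.1, -0.1, 0.98], [-0.1, -0.1, 0.98], [-0.1, -0.1, 0.98], [-0.1, -0.1, 0.98], [-0.1, -0.1, 0.98]]' --gripper '[1, 1, 1, 1, 1, 1, 1, 1, 1]'

```text
time_s: 8.15
tool_pos: [0.4488, -0.2782, 0.2136]
tool_rot: [-179.1, -0.5, 13.0]
force: [0.2, 0.4, -0.4]
grip_width: 0.0871
grasp_force: 0.0
```

Run:
```python
from h import *
Rt=R.from_euler('xyz',[180,0,LIFT[2]],degrees=True)
go(W(LIFT,(0,0,.16)),Rt)
```

```text
t 8.15 pos [ 0.4488 -0.2782  0.2136] rot [-179.08   -0.5    12.96] | dpos [ 0.1932 -1.0901  0.2875] rot [-0.0111 -0.0053  0.0718] rows 3.6600850879458235 0.5852033914236883
```

Emit:
step_arm --delta_pos '[[0.19, -1, 0.28], [0.19, -1, 0.28], [0.19, -1, 0.28], [0.19, -1, 0.28], [0.19, -1, 0.28], [0.19, -1, 0.28]]' --rot '[[-0.011, -0.005, 0.072], [-0.011, -0.005, 0.072], [-0.011, -0.005, 0.072], [-0.011, -0.005, 0.072], [-0.011, -0.005, 0.072], [-0.011, -0.005, 0.072]]' --gripper '[1, 1, 1, 1, 1, 1]'

```text
time_s: 8.9
tool_pos: [0.4425, -0.077, 0.1624]
tool_rot: [179.9, -0.1, 6.5]
force: [0.5, -0.9, 0.4]
grip_width: 0.0871
grasp_force: 0.0
```

Run:
```python
from h import *
Rt=R.from_euler('xyz',[180,0,LIFT[2]],degrees=True)
go(W(LIFT,(0,0,.16)),Rt)
c=snap('wrist');s=snap('scene')
def orange(c,roi):
    h=cv2.cvtColor(c['img'],cv2.COLOR_RGB2HSV); m=((h[...,0]<15)&(h[...,1]>150)&(h[...,2]>80)).astype(np.uint8)
    n,l,st,ce=cv2.connectedComponentsWithStats(m); 
    for k in range(1,n):
        if st[k,4]>20: print(st[k],ce[k].round(1))
orange(c,0);t=load('top');orange(t,0)
for n,cc in(('w',c),('t',t)):print(n,proj(cc,[W(LIFT,p) for p in [(-.015,-.011,.08),(-.015,.011,.08),(.015,.011,.08),(.015,-.011,.08),(.17,.035,.004),(.17,-.035,.004)]]).round(1).tolist())
a=cv2.resize(c['img'],(533,400));b=cv2.resize(s['img'][140:290,110:270],(210,197),interpolation=cv2.INTER_CUBIC)
im=np.zeros((400,743,3),np.uint8);im[:,:533]=a;im[:197,533:]=b
save(im,'w4')
```

```text
t 8.9 pos [ 0.4425 -0.077   0.1624] rot [ 1.7986e+02 -1.2000e-01  6.5200e+00] | dpos [-0.0114 -0.1067  0.0116] rot [ 0.0016 -0.0014 -0.0031] rows 0.34529875323912973 0.030198554673053397
[218 161  27  47 561] [232.7 177. ]
[433 262  19   3  23] [442.1 262.3]
[430 308  23   9  31] [443.8 314.1]
w [[243.8, 209.8], [217.4, 209.9], [216.2, 174.7], [243.3, 174.6], [194.6, -5.5], [270.0, -5.9]]
t [[272.7, 212.3], [267.3, 212.8], [266.7, 205.6], [272.0, 205.1], [257.7, 173.2], [273.7, 171.8]]
```

View pics/w4.png

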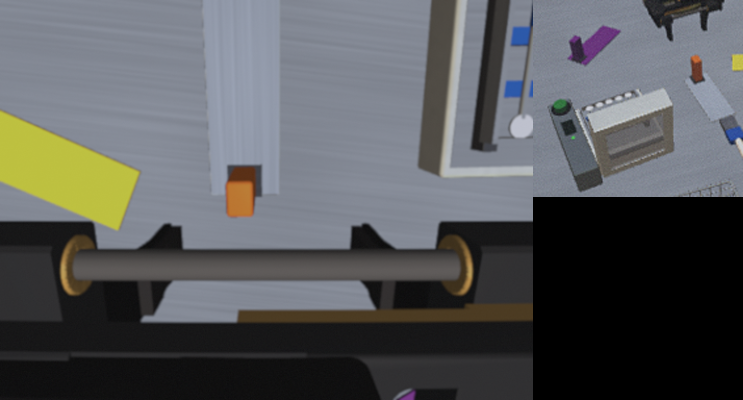

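Run:
```python
from h import *
Rt=R.from_euler('xyz',[180,0,3],degrees=True)
go((.55,.29,.28),Rt)
```

```text
t 9.0 pos [ 0.4427 -0.0772  0.1626] rot [ 1.7988e+02 -1.5000e-01  6.4300e+00] | dpos [ 0.7402 -1.7631 -0.5887] rot [ 0.0014 -0.0018  0.0399] rows 6.402473512285884 0.32123148200627244
```

Emit:
step_arm --delta_pos '[[0.37, -0.9, -0.4], [0.37, -0.9, -0.5], [0.37, -0.9, -0.59], [0.37, -0.9, -0.59]]' --rot '[[0, 0, 0.04], [0, 0, 0.04], [0, 0, 0.04], [0, 0, 0.04]]' --gripper '[1, 1, 1, 1]'

```text
time_s: 9.5
tool_pos: [0.4966, 0.1134, 0.2825]
tool_rot: [179.9, -0.3, 3.1]
force: [0.0, 0.0, -0.5]
grip_width: 0.087
grasp_force: 0.0
```

Emit:
step_arm --delta_pos '[[0.37, -0.86, 0], [0.37, -0.86, 0], [0.37, -0.86, 0], [0.37, -0.86, 0], [0.37, -0.86, 0]]' --rot '[[0, 0, 0], [0, 0, 0], [0, 0, 0], [0, 0, 0], [0, 0, 0]]' --gripper '[1, 1, 1, 1, 1]'

```text
time_s: 10.12
tool_pos: [0.5606, 0.2865, 0.2794]
tool_rot: [179.8, -0.1, 3.0]
force: [-0.5, -0.1, -0.9]
grip_width: 0.0871
grasp_force: 0.0
```

Run:
```python
from h import *
c=snap('wrist');np.savez('pics/wr.npz',**c)
print(proj(c,[W(RACK,(.07*a,.08*b,.012)) for a in(-1,1) for b in(-1,1)]).round(1).tolist())
Rt=R.from_euler('xyz',[180,0,7.3],degrees=True)
go((.52,-.28,.28),Rt)
```

```text
[[296.3, 171.7], [181.5, 164.5], [306.4, 65.7], [182.5, 57.4]]
t 10.175 pos [0.5609 0.2856 0.28  ] rot [ 1.7981e+02 -1.5000e-01  2.9500e+00] | dpos [-0.3497  2.8135  0.0083] rot [ 0.0023 -0.0017 -0.0506] rows 9.072520273968939 0.4070395018908405
```

Emit:
step_arm --delta_pos '[[-0.12, 0.95, 0], [-0.12, 0.95, 0], [-0.12, 0.95, 0], [-0.12, 0.95, 0]]' --rot '[[0, 0, -0.05], [0, 0, -0.05], [0, 0, -0.05], [0, 0, -0.05]]' --gripper '[1, 1, 1, 1]'

```text
time_s: 10.68
tool_pos: [0.5469, 0.0864, 0.281]
tool_rot: [179.5, -0.2, 6.5]
force: [0.1, -0.2, 0.3]
grip_width: 0.0869
grasp_force: 0.0
```

Emit:
step_arm --delta_pos '[[-0.05, 0.95, 0], [-0.05, 0.95, 0], [-0.05, 0.95, 0], [-0.05, 0.95, 0]]' --rot '[[0, 0, 0], [0, 0, 0], [0, 0, 0], [0, 0, 0]]' --gripper '[1, 1, 1, 1]'

```text
time_s: 11.18
tool_pos: [0.5599, -0.1014, 0.2809]
tool_rot: [179.7, -0.1, 6.7]
force: [0.1, 0.5, 0.4]
grip_width: 0.0871
grasp_force: 0.0
```

Emit:
step_arm --delta_pos '[[-0.05, 0.9, 0], [-0.05, 0.9, 0], [-0.05, 0.9, 0], [-0.05, 0.9, 0], [-0.05, 0.9, 0]]' --rot '[[0, 0, 0], [0, 0, 0], [0, 0, 0], [0, 0, 0], [0, 0, 0]]' --gripper '[1, 1, 1, 1, 1]'

```text
time_s: 11.8
tool_pos: [0.5741, -0.2717, 0.2819]
tool_rot: [179.9, -0.2, 7.4]
force: [0.8, 1.0, 0.1]
grip_width: 0.087
grasp_force: 0.0
```

Run:
```python
from h import *
print(env.get_obs()['tool_pos'])
c=snap('wrist');np.savez('pics/ws.npz',**c)
r=dict(np.load('pics/wr.npz'))
print(proj(c,[W(STER,p) for p in [(-.1,.09,.05),(-.1,-.09,.05),(-.07,.075,.068),(-.07,-.075,.068),(.04,.075,.068),(.04,-.075,.068),(-.105,-.12,.083)]]).round(1).tolist())
b=cv2.resize(c['img'],(720,540))
A=r['img'][35:195,150:330]
a=cv2.resize(A,(405,360),interpolation=cv2.INTER_CUBIC)
# steriliser panel: rows chosen around front edge/tray
B=c['img'][10:210,110:512] 
bb=cv2.resize(B,(800,398),interpolation=cv2.INTER_CUBIC)
im=np.zeros((600,800,3),np.uint8)
aa=cv2.resize(r['img'][40:195,160:330],(220,200),interpolation=cv2.INTER_CUBIC)
im[:398]=bb; im[400:600,:220]=aa
# corner details of rack x4
q=proj(r,[W(RACK,(.07*a,.08*b,.012)) for a in(-1,1) for b in(-1,1)]).round().astype(int)
for k,(u,v) in enumerate(q):
    p=r['img'][v-16:v+16,u-16:u+16]; im[400:528+0,225+k*140:225+k*140+128]=cv2.resize(p,(128,128),interpolation=cv2.INTER_CUBIC)
print(q.tolist()); save(im,'w5')
```

```text
[ 0.57410982 -0.27165029  0.28187638]
[[211.0, 231.9], [344.6, 232.2], [220.2, 215.2], [338.3, 215.5], [218.0, 127.2], [344.3, 127.7], [375.1, 245.9]]
[[296, 172], [182, 165], [306, 66], [183, 57]]
```

Emit:
step_arm --delta_pos '[[-0.3, 0, 0], [-0.3, 0, 0], [-0.3, 0, 0]]' --rot '[[0, 0, 0], [0, 0, 0], [0, 0, 0]]' --gripper '[1, 1, 1]'

```text
time_s: 12.22
tool_pos: [0.5154, -0.279, 0.2823]
tool_rot: [179.8, -0.2, 7.5]
force: [0.7, -0.1, 0.4]
grip_width: 0.0867
grasp_force: 0.0
```

Run:
```python
from h import *
print(env.get_obs()['tool_pos'])
c=snap('wrist');np.savez('pics/ws.npz',**c)
r=dict(np.load('pics/wr.npz'))
print(proj(c,[W(STER,p) for p in [(-.1,.09,.05),(-.1,-.09,.05),(-.07,.075,.068),(-.07,-.075,.068),(.04,.075,.068),(.04,-.075,.068),(-.105,-.12,.083)]]).round(1).tolist())
im=np.zeros((600,800,3),np.uint8)
im[:440]=cv2.resize(c['img'][60:225,150:450],(800,440),interpolation=cv2.INTER_CUBIC)
q=proj(r,[W(RACK,(.07*a,.08*b,.012)) for a in(-1,1) for b in(-1,1)]).round().astype(int)
for k,(u,v) in enumerate(q):
    im[442:600,k*160:k*160+158]=cv2.resize(r['img'][v-16:v+16,u-16:u+16],(158,158),interpolation=cv2.INTER_CUBIC)
im[442:590,642:800]=cv2.resize(r['img'][40:190,165:325],(158,148))
print(q.tolist()); save(im,'w6')
```

```text
[ 0.51537291 -0.2790195   0.28231348]
[[209.2, 189.3], [347.3, 189.8], [218.7, 169.3], [341.0, 169.8], [216.6, 74.8], [347.4, 75.6], [379.2, 200.7]]
[[296, 172], [182, 165], [306, 66], [183, 57]]
```

View pics/w6.png

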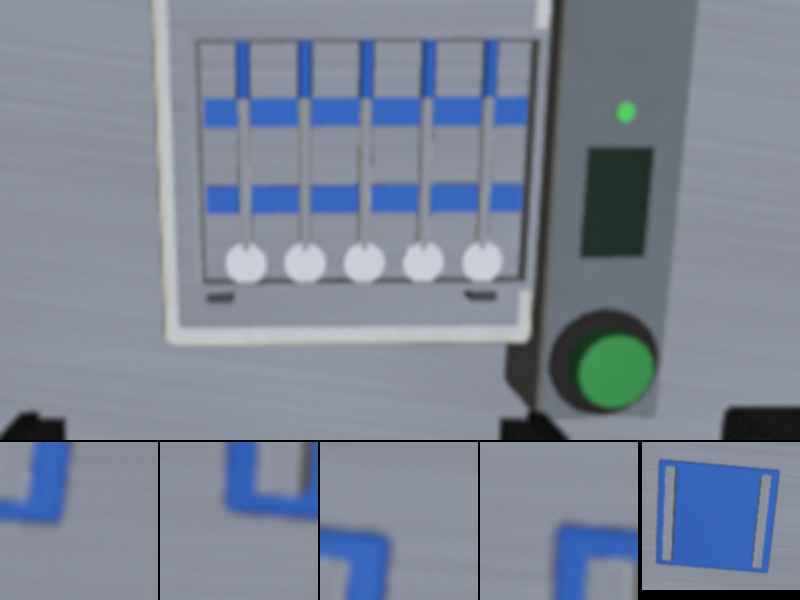

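```bash
cat > fit2.py <<'E'
from h import *
from scipy.optimize import least_squares
ws=dict(np.load('pics/ws.npz'));wr=dict(np.load('pics/wr.npz'))
S=lambda x,y:(150+(x+.5)/2.667-.5,60+(y+.5)/2.667-.5)
def fit(n,c,L,x0):
    def f(x): return np.array([proj(c,W((x[0],x[1],x[2]),np.array(p)/1000))[0]-q for p,q in L])
    s=least_squares(lambda x:f(x).ravel(),x0,x_scale=[.01,.01,1],loss='soft_l1');print(n,np.round(s.x,4),np.round(f(s.x),1).tolist());return s.x
fit('ster',ws,[((-100,90,50),S(167,344)),((-100,-90,50),S(531,344)),((-105,-120,83),S(616,371)),((-75,61,59),S(221,297)),((-75,-61,59),S(481,295))],STER)
for z in (68,84): fit('tray%d'%z,ws,[((-55,75,z),S(204,283)),((-55,-75,z),S(523,279)),((55,75,z),S(196,40)),((55,-75,z),S(540,40))],(.56,-.3,7.3))
fit('rack',wr,[((-70,-80,12),(292.1,172.2)),((-70,80,12),(179.8,162.4)),((70,-80,12),(303.8,69.2)),((70,80,12),(182.6,58.2))],RACK)
print(W(STER,(-.015,0,0)))
E
python3 fit2.py
```

```text
ster [ 0.5818 -0.3026  7.6602] [[-1.2, -0.1], [0.5, -0.4], [0.8, 0.1], [0.0, -0.0], [-0.3, 0.5]]
tray68 [ 0.568  -0.3095  7.7082] [[-1.5, 2.4], [1.3, 3.5], [-0.9, -1.1], [1.1, -1.3]]
tray84 [ 0.5664 -0.3085  7.5388] [[-3.9, 6.0], [3.8, 7.5], [-3.3, -1.4], [4.3, -1.1]]
rack [ 0.6101  0.3107 -1.9089] [[0.8, 1.6], [-1.4, 1.6], [1.5, -0.8], [-0.9, -1.1]]
[ 0.56522125 -0.30290337  0.        ]
```

```bash
sed -i 's/^STER=.*/STER=(.5818,-.3026,7.66); TRAY=(.568,-.3085,7.7); RACK=(.6102,.310,-1.7); LIFT=(.4393,-.0575,6.8)/' h.py
cat > l.py <<'E'
from h import *
import sys
go(W(LIFT,(0,0,float(sys.argv[1]))),R.from_euler('xyz',[180,0,LIFT[2]],degrees=True))
E
python3 l.py .14
```

```text
t 12.275 pos [ 0.5159 -0.2789  0.2823] rot [179.8   -0.26   7.54] | dpos [-0.2373 -1.1504  0.7064] rot [ 0.0023 -0.003   0.0087] rows 4.385982642120776 0.07583745007162966
```

Emit:
step_arm --delta_pos '[[-0.235, -1, 0.4], [-0.235, -1, 0.5], [-0.235, -1, 0.6], [-0.235, -1, 0.65], [-0.235, -1, 0.65]]' --rot '[[0.002, -0.003, 0.009], [0.002, -0.003, 0.009], [0.002, -0.003, 0.009], [0.002, -0.003, 0.009], [0.002, -0.003, 0.009]]' --gripper '[1, 1, 1, 1, 1]'

```text
time_s: 12.9
tool_pos: [0.4401, -0.0836, 0.148]
tool_rot: [-179.9, 0.4, 7.1]
force: [0.4, -0.9, 0.2]
grip_width: 0.0869
grasp_force: 0.0
```

```bash
python3 l.py .14
```

```text
t 12.9 pos [ 0.4401 -0.0836  0.148 ] rot [-179.86    0.41    7.09] | dpos [ 0.0126 -0.1301  0.0402] rot [-0.0016  0.0048  0.0034] rows 0.43755181986132624 0.04911607196808361
```

Emit:
step_arm --delta_pos '[[0.0126, -0.13, 0.04], [0.0126, -0.13, 0.04], [0.0126, -0.13, 0.04], [0.0126, -0.13, 0.04]]' --rot '[[0, 0, 0.002], [0, 0, 0.002], [0, 0, 0.002], [0, 0, 0.002]]' --gripper '[1, 1, 1, 1]'

```text
time_s: 13.4
tool_pos: [0.4427, -0.0634, 0.1432]
tool_rot: [-180.0, 0.1, 6.4]
force: [-0.2, 0.7, 0.1]
grip_width: 0.087
grasp_force: 0.0
```

```bash
python3 l.py .03
```

```text
t 13.4 pos [ 0.4427 -0.0634  0.1432] rot [-1.7997e+02  5.0000e-02  6.3900e+00] | dpos [-0.0133 -0.0307  0.5658] rot [-0.0003  0.0006 -0.0048] rows 1.8136824040013675 0.038964846488968016
```

Emit:
step_arm --delta_pos '[[-0.013, -0.031, 0.2], [-0.013, -0.031, 0.4], [-0.013, -0.031, 0.565], [-0.013, -0.031, 0.565], [-0.013, -0.031, 0.565]]' --rot '[[0, 0, -0.004], [0, 0, -0.004], [0, 0, -0.004], [0, 0, -0.004], [0, 0, -0.004]]' --gripper '[1, 1, 1, 1, 1]'

```text
time_s: 14.02
tool_pos: [0.4397, -0.0569, 0.0308]
tool_rot: [-180.0, 0.0, 6.8]
force: [-0.0, 0.5, 0.5]
grip_width: 0.0871
grasp_force: 0.0
```

```bash
python3 l.py .03
```

```text
t 14.025 pos [ 0.4397 -0.0569  0.0308] rot [-1.7998e+02  2.0000e-02  6.7600e+00] | dpos [-0.0022  0.0026  0.0039] rot [-0.0002  0.0002 -0.0005] rows 0.016580381142619834 0.004452216096993558
```

Close on the grip.

Emit:
step_arm --delta_pos '[[0, 0, 0], [0, 0, 0], [0, 0, 0], [0, 0, 0], [0, 0, 0], [0, 0, 0]]' --rot '[[0, 0, 0], [0, 0, 0], [0, 0, 0], [0, 0, 0], [0, 0, 0], [0, 0, 0]]' --gripper '[-1, -1, -1, -1, -1, -1]' --squeeze 55

```text
time_s: 14.78
tool_pos: [0.4385, -0.0565, 0.0296]
tool_rot: [-180.0, 0.1, 6.8]
force: [-0.8, 0.2, 0.6]
grip_width: 0.0349
grasp_force: 0.0
```

Emit:
step_arm --delta_pos '[[0, 0, -0.2], [0, 0, -0.4], [0, 0, -0.5], [0, 0, -0.5], [0, 0, -0.5]]' --rot '[[0, 0, 0], [0, 0, 0], [0, 0, 0], [0, 0, 0], [0, 0, 0]]' --gripper '[-1, -1, -1, -1, -1]'

```text
time_s: 15.4
tool_pos: [0.438, -0.0565, 0.1286]
tool_rot: [-179.9, 0.2, 6.8]
force: [-0.2, 0.4, 0.4]
grip_width: 0.0003
grasp_force: 0.0
```

```bash
cat > meas.py <<'E'
from h import *
# fit held lifter pose (z, pitch, x offset in tool) from edges is hard; print orange blob + blade extents in wrist & scene
o=env.get_obs();print(o['tool_pos'],o['tool_rot'],o['grip_width'],o['grasp_force'],o['force'])
c=snap('scene')
h=cv2.cvtColor(c['img'],cv2.COLOR_RGB2HSV); m=((h[...,0]<15)&(h[...,1]>150)&(h[...,2]>80)).astype(np.uint8)
n,l,st,ce=cv2.connectedComponentsWithStats(m)
for k in range(1,n):
    if st[k,4]>8: print(st[k],ce[k].round(1))
E
python3 meas.py
python3 - <<'E'
from h import *
o=env.get_obs();S=(.5818,-.3026,7.66)
# start of insertion: grip at ster x=-.275
p=W(STER,(0,0,0)); 
rel=R.from_euler('z',-STER[2],degrees=True).apply(np.array(TRAY[:2]+(0,))-[STER[0],STER[1],0]);print('tray in ster',rel)
Rt=R.from_euler('xyz',[180,0,STER[2]],degrees=True)
go(W(STER,(-.275,-.003,.13)),Rt)
E
```

```text
[ 0.43800797 -0.05647666  0.1286117 ] [-179.93254309    0.19085103    6.79305918] 0.000320208682751924 0.0 [-0.2453682   0.37188409  0.38534837]
[275  81  22  12  77] [284.5  85.4]
[  25  150   50   59 1820] [ 51.3 178.3]
[231 183   8  18  76] [234.4 190.1]
[ 33 197   6   4  15] [ 35.7 198.3]
[ 29 198   4   4   9] [ 30.8 199.7]
[ 31 201  10   5  29] [ 35.8 203.2]
tray in ster [-0.01446329 -0.00400789  0.        ]
t 15.45 pos [ 0.4378 -0.0564  0.1284] rot [-179.9     0.22    6.8 ] | dpos [-0.8055  1.3433 -0.0072] rot [-0.0011  0.0025 -0.01  ] rows 5.012124077899666 0.08366676399358196
```

Emit:
step_arm --delta_pos '[[0, 0, 0], [0, 0, 0], [0, 0, 0], [0, 0, 0], [0, 0, 0], [0, 0, 0]]' --rot '[[0, 0, 0], [0, 0, 0], [0, 0, 0], [0, 0, 0], [0, 0, 0], [0, 0, 0]]' --gripper '[0.4, 0.4, 0.4, 0.4, 0.4, 0.4]'

```text
time_s: 16.2
tool_pos: [0.4388, -0.0566, 0.1296]
tool_rot: [-180.0, 0.1, 6.8]
force: [-0.3, -0.7, -0.3]
grip_width: 0.0527
grasp_force: 0.0
```

```bash
python3 - <<'E'
from h import *
def orange(im):
    h=cv2.cvtColor(im,cv2.COLOR_RGB2HSV); return ((h[...,0]<15)&(h[...,1]>150)&(h[...,2]>80)).astype(np.uint8)
s0=cv2.imread('pics/scene0.png')[:,:,::-1]; m=orange(cv2.resize(s0,(512,384),interpolation=cv2.INTER_AREA)); m[:, :220]=0;m[:,250:]=0;m[:170]=0;m[210:]=0
print(m.sum(),np.argwhere(m).mean(0))
m=orange(load('scene')['img']);m[:, :220]=0;m[:,250:]=0;m[:170]=0;m[210:]=0;print(m.sum(),np.argwhere(m).mean(0))
c=snap('wrist');m=orange(c['img']);n,l,st,ce=cv2.connectedComponentsWithStats(m)
print([(st[k].tolist(),ce[k].round(1).tolist()) for k in range(1,n) if st[k,4]>60])
print(proj(c,[W(LIFT,p) for p in [(-.015,-.011,.08),(-.015,.011,.08),(.015,.011,.08),(.015,-.011,.08)]]).round(1).tolist())
o=env.get_obs();print(o['grip_width'])
E
python3 l.py .03
```

```text
53 [188.9245283  234.05660377]
76 [190.13157895 234.40789474]
[([240, 165, 30, 54, 709], [254.3, 183.1])]
[[272.8, 220.2], [242.8, 220.1], [242.4, 180.3], [273.4, 180.3]]
0.05607083000876743
t 16.25 pos [ 0.4388 -0.0566  0.1297] rot [-1.7997e+02  1.0000e-01  6.7900e+00] | dpos [0.0028 0.0052 0.4984] rot [-0.0004  0.0012 -0.0001] rows 1.594848949842457 0.010037564345646496
```

Emit:
step_arm --delta_pos '[[0.003, -0.005, 0.2], [0.003, -0.005, 0.4], [0.003, -0.005, 0.5], [0.003, -0.005, 0.5], [0.003, -0.005, 0.5], [0.003, -0.005, 0.5], [0.003, -0.005, 0.5], [0.003, -0.005, 0.5], [0.003, -0.005, 0.5], [0.003, -0.005, 0.5], [0.003, -0.005, 0.5], [0.003, -0.005, 0.5]]' --rot '[[0, 0, 0], [0, 0, 0], [0, 0, 0], [0, 0, 0], [0, 0, 0], [0, 0, 0], [0, 0, 0], [0, 0, 0], [0, 0, 0], [0, 0, 0], [0, 0, 0], [0, 0, 0]]' --gripper '[0.4, 0.4, 0.4, 0.4, -1, -1, -1, -1, -1, -1, -1, -1]' --squeeze 55

```text
time_s: 17.75
tool_pos: [0.4392, -0.0556, 0.0298]
tool_rot: [-180.0, 0.1, 6.8]
force: [-1.2, -0.2, 5.0]
grip_width: 0.0215
grasp_force: 55.0
```

Emit:
step_arm --delta_pos '[[0, 0, -0.15], [0, 0, -0.3], [0, 0, -0.45], [0, 0, -0.5], [0, 0, -0.5], [0, 0, -0.5]]' --rot '[[0, 0, 0], [0, 0, 0], [0, 0, 0], [0, 0, 0], [0, 0, 0], [0, 0, 0]]' --gripper '[-1, -1, -1, -1, -1, -1]'

```text
time_s: 18.5
tool_pos: [0.4382, -0.0553, 0.1283]
tool_rot: [-179.9, 0.2, 6.8]
force: [0.1, 0.8, -0.8]
grip_width: 0.0215
grasp_force: 55.0
```

```bash
python3 meas.py
cat > st.py <<'E'
from h import *
import sys
x,y,z=map(float,sys.argv[1:4])
go(W(STER,(x,y,z)),R.from_euler('xyz',[180,0,STER[2]],degrees=True))
E
python3 st.py -.265 -.004 .13
python3 - <<'E'
from h import *
c=snap('wrist');np.savez('pics/wl.npz',**c)
o=env.get_obs();Rc=R.from_euler('xyz',o['tool_rot'],degrees=True)
P=lambda x,y,z,pit=0:o['tool_pos']+Rc.apply(R.from_euler('y',pit,degrees=True).apply([x,-y,.0298-z]))
for pit in(-2,0,2): print(pit,proj(c,[P(-.015,.035,.004,pit),P(.13,.035,.004,pit),P(.13,-.035,.004,pit),P(.17,.035,.004,pit),P(.17,-.035,.004,pit)]).round(1).tolist())
g=cv2.cvtColor(c['img'],cv2.COLOR_RGB2GRAY).astype(float)
for v in(5,20,60,100):
    d=np.diff(cv2.GaussianBlur(g,(3,9),0)[v]); k=np.argsort(-abs(d[150:370]))[:8]+150; print(v,sorted([(int(i),int(d[i])) for i in k]))
E
```

```text
[ 0.43818889 -0.05530642  0.12826731] [-179.8964739     0.23024349    6.79737145] 0.02153680843416441 54.99980955384672 [ 0.13993498  0.80459859 -0.77007259]
[275  81  24  12  75] [285.4  85.2]
[  25  150   50   58 1827] [ 51.3 178.3]
[230 161   7  20  89] [233.6 169.8]
[ 33 197   6   4  17] [ 35.8 198.3]
[ 29 198   4   4  10] [ 30.7 199.8]
[ 31 201  10   5  28] [ 36.  203.1]
t 18.55 pos [ 0.4383 -0.0553  0.1283] rot [-179.89    0.23    6.8 ] | dpos [-0.7584  1.3528 -0.0081] rot [-0.0013  0.0026 -0.01  ] rows 4.962855697193477 0.08355867099485399
-2 [[203.5, 234.8], [195.2, -6.6], [318.4, -6.5], [192.8, -86.1], [321.0, -86.0]]
0 [[203.5, 233.2], [193.7, -11.3], [320.0, -11.2], [190.6, -94.6], [323.3, -94.6]]
2 [[203.6, 231.6], [192.0, -15.9], [321.7, -15.8], [188.3, -103.3], [325.7, -103.3]]
5 [(193, 6), (194, 8), (195, 4), (241, -2), (242, -3), (315, -4), (316, -10), (317, -8)]
20 [(192, 3), (193, 6), (194, 6), (242, -3), (243, -2), (315, -6), (316, -7), (317, -3)]
60 [(194, 3), (195, 8), (196, 6), (241, -2), (242, -2), (314, -6), (315, -8), (316, -5)]
100 [(195, -4), (197, 7), (198, 9), (199, 3), (242, -2), (312, -7), (313, -11), (314, -6)]
```

```bash
cat > blade.py <<'E'
from h import *
from scipy.optimize import least_squares
def edges(c,rows,ul=198,ur=313,w=16):
    g=cv2.GaussianBlur(cv2.cvtColor(c['img'],cv2.COLOR_RGB2GRAY).astype(float),(3,7),0);out=[]
    for v in rows:
        d=np.diff(g[v])
        for s,u0 in((1,ul),(-1,ur)):
            seg=np.clip(s*d[u0-w:u0+w],0,None)**2; out.append((s,v,(seg*(np.arange(u0-w,u0+w)+.5)).sum()/seg.sum()))
    return out
def fitblade(c,E,fixz=False):
    o=env.get_obs();Rc=R.from_euler('xyz',o['tool_rot'],degrees=True)
    def f(x):
        pit,yaw,y,dz=x; r=[]
        for s in(1,-1):
            t=np.linspace(0.02,.17,12); L=np.c_[t,np.full(12,-s*.035-y),np.full(12,.0298-.004+dz)]
            q=proj(c,o['tool_pos']+Rc.apply(R.from_euler('ZY',[yaw,pit],degrees=True).apply(L)))
            for S,v,u in E:
                if S==s: r.append(np.interp(v,q[::-1,1],q[::-1,0])-u if q[0,1]>q[-1,1] else np.interp(v,q[:,1],q[:,0])-u)
        return np.array(r+[x[3]*(1e6 if fixz else 0)])
    s=least_squares(f,[0,0,0,0],x_scale=[1,1,.001,.001],loss='soft_l1');return s.x,f(s.x)
if __name__=='__main__':
    c=dict(np.load('pics/wl.npz'));E=edges(c,range(6,150,12))
    for k in(False,True):
        x,r=fitblade(c,E,k);print(np.round(x,4),np.round(r,1))
E
python3 blade.py
```

```text
[-1.1798e+00  8.4500e-02  5.0000e-04  3.7000e-03] [-0.1  0.6 -0.2  0.1  0.  -0.3  0.  -0.6  0.   0.2  0.3 -0.   0.   0.2
 -0.1  0.2 -0.4  0.3 -0.3  0.4 -0.5  0.4 -0.5  0.4  0. ]
[-3.377e+00  6.140e-02  5.000e-04  0.000e+00] [ 0.2  0.8 -0.   0.2  0.1 -0.3 -0.1 -0.7 -0.2 -0.1 -0.1 -0.5 -0.3 -0.1
 -0.3  0.1 -0.4  0.3 -0.2  0.6 -0.2  0.8 -0.   0.9  0. ]
```

Run:
```python
from h import *
c=load('scene');o=env.get_obs();Rc=R.from_euler('xyz',o['tool_rot'],degrees=True)
g=cv2.GaussianBlur(cv2.cvtColor(c['img'],cv2.COLOR_RGB2GRAY),(3,3),0).astype(np.float32)
x=np.arange(.10,.23,.004)
for y in(-.02,0,.02):
    q=proj(c,o['tool_pos']+Rc.apply(np.c_[x,np.full(len(x),y),np.full(len(x),.0258)])).astype(np.float32)
    s=cv2.remap(g,q[:,0].reshape(1,-1),q[:,1].reshape(1,-1),cv2.INTER_LINEAR)[0]
    print(y,[f'{a*1000:.0f}:{b:.0f}' for a,b in zip(x,s)])
dq=proj(c,[o['tool_pos']+Rc.apply([.17,0,.0258]),o['tool_pos']+Rc.apply([.18,0,.0258]),o['tool_pos']+Rc.apply([.17,0,.0358])]);print(dq)
```

```text
-0.02 ['100:159', '104:159', '108:159', '112:158', '116:158', '120:157', '124:157', '128:157', '132:158', '136:158', '140:157', '144:157', '148:155', '152:154', '156:154', '160:154', '164:153', '168:146', '172:137', '176:133', '180:135', '184:138', '188:138', '192:138', '196:138', '200:138', '204:137', '208:136', '212:136', '216:136', '220:136', '224:136', '228:137']
0 ['100:158', '104:159', '108:159', '112:159', '116:159', '120:159', '124:159', '128:158', '132:157', '136:157', '140:157', '144:157', '148:156', '152:154', '156:155', '160:156', '164:153', '168:145', '172:136', '176:135', '180:137', '184:138', '188:137', '192:138', '196:137', '200:136', '204:136', '208:136', '212:136', '216:135', '220:135', '224:136', '228:138']
0.02 ['100:156', '104:157', '108:158', '112:158', '116:157', '120:156', '124:155', '128:155', '132:156', '136:155', '140:155', '144:154', '148:154', '152:154', '156:155', '160:155', '164:152', '168:143', '172:132', '176:127', '180:130', '184:134', '188:135', '192:135', '196:134', '200:135', '204:135', '208:135', '212:134', '216:134', '220:135', '224:136', '228:136']
[[254.136779   207.84126409]
 [255.454482   209.69792332]
 [254.20069    210.04344993]]
```

Emit:
step_arm --delta_pos '[[-0.1, 0.17, 0], [-0.25, 0.45, 0], [-0.4, 0.72, 0], [-0.55, 0.98, 0], [-0.56, 1, 0], [-0.56, 1, 0]]' --rot '[[0, 0, 0], [0, 0, -0.005], [-0.001, 0.002, -0.01], [-0.001, 0.002, -0.01], [-0.001, 0.002, -0.01], [-0.001, 0.002, -0.01]]' --gripper '[-1, -1, -1, -1, -1, -1]'

```text
time_s: 19.35
tool_pos: [0.3515, -0.2667, 0.1289]
tool_rot: [-179.9, -0.0, 7.6]
force: [0.1, 0.1, -0.9]
grip_width: 0.0214
grasp_force: 55.0
```

```bash
python3 st.py -.265 -.004 .087
```

```text
t 19.35 pos [ 0.3515 -0.2667  0.1289] rot [-1.7994e+02 -5.0000e-02  7.6100e+00] | dpos [-0.2077  0.3515  0.2091] rot [-0.0007 -0.0005 -0.0005] rows 1.4679850348056624 0.008485691091049522
```

Emit:
step_arm --delta_pos '[[-0.1, 0.17, 0], [-0.2, 0.34, 0.02], [-0.208, 0.352, 0.1], [-0.208, 0.352, 0.209], [-0.208, 0.352, 0.209], [-0.208, 0.352, 0.209]]' --rot '[[0, 0, 0], [0, 0, 0], [0, 0, 0], [0, 0, 0], [0, 0, 0], [0, 0, 0]]' --gripper '[-1, -1, -1, -1, -1, -1]'

```text
time_s: 20.1
tool_pos: [0.321, -0.3417, 0.0883]
tool_rot: [179.9, -0.1, 7.8]
force: [0.0, -1.1, -0.5]
grip_width: 0.0214
grasp_force: 55.0
```

```bash
python3 st.py -.265 -.004 .087; python3 st.py -.1 -.004 .087
```

```text
t 20.1 pos [ 0.321  -0.3417  0.0883] rot [ 1.7995e+02 -9.0000e-02  7.7900e+00] | dpos [-0.0064  0.0001  0.0065] rot [ 0.0006 -0.001   0.0015] rows 0.0291168693117375 0.01507911229184868
t 20.1 pos [ 0.321  -0.3417  0.0883] rot [ 1.7995e+02 -9.0000e-02  7.7900e+00] | dpos [0.8186 0.0019 0.0077] rot [ 0.0006 -0.001   0.0015] rows 2.6196058663419137 0.01507911229184868
```

Emit:
step_arm --delta_pos '[[0.07, 0, 0.005], [0.14, 0, 0.005], [0.21, 0, 0.005], [0.28, 0, 0.005], [0.35, 0, 0.005], [0.4, 0, 0.005], [0.4, 0, 0.005]]' --rot '[[0, 0, 0.001], [0, 0, 0.001], [0, 0, 0.001], [0, 0, 0.001], [0, 0, 0.001], [0, 0, 0.001], [0, 0, 0.001]]' --gripper '[-1, -1, -1, -1, -1, -1, -1]'

```text
time_s: 20.98
tool_pos: [0.4, -0.3316, 0.0869]
tool_rot: [180.0, -0.1, 7.6]
force: [-0.1, 0.0, -0.5]
grip_width: 0.0218
grasp_force: 55.0
```

```bash
python3 st.py -.1 -.004 .087
```

```text
t 20.975 pos [ 0.4    -0.3316  0.0869] rot [ 1.7998e+02 -8.0000e-02  7.6400e+00] | dpos [ 4.2e-01 -2.6e-03  2.0e-04] rot [ 0.0003 -0.001  -0.0002] rows 1.3441533308238596 0.008110758550488794
```

Emit:
step_arm --delta_pos '[[0.07, -0.002, 0], [0.14, -0.002, 0], [0.21, -0.002, 0], [0.28, -0.002, 0], [0.35, -0.002, 0], [0.41, -0.002, 0], [0.41, -0.002, 0], [0.41, -0.002, 0]]' --rot '[[0, 0, 0], [0, 0, 0], [0, 0, 0], [0, 0, 0], [0, 0, 0], [0, 0, 0], [0, 0, 0], [0, 0, 0]]' --gripper '[-1, -1, -1, -1, -1, -1, -1, -1]'

```text
time_s: 21.98
tool_pos: [0.48, -0.3209, 0.0869]
tool_rot: [180.0, -0.0, 7.6]
force: [0.0, 0.4, -2.0]
grip_width: 0.0213
grasp_force: 55.0
```

```bash
python3 st.py -.1 -.004 .087
python3 - <<'E'
from h import *
s=snap('scene');np.savez('pics/sA.npz',**s)
E
```

```text
t 21.975 pos [ 0.48   -0.3209  0.0869] rot [ 1.7996e+02 -2.0000e-02  7.5600e+00] | dpos [ 0.0169 -0.0031 -0.0004] rot [ 0.0005 -0.0002 -0.0012] rows 0.054943356876775595 0.010430146204560791
```

Emit:
step_arm --delta_pos '[[0, 0, -0.015], [0, 0, -0.03], [0, 0, -0.045], [0, 0, -0.06], [0, 0, -0.08], [0, 0, -0.1], [0, 0, -0.125], [0, 0, -0.15], [0, 0, -0.175], [0, 0, -0.175], [0, 0, -0.175]]' --rot '[[0, 0, 0], [0, 0, 0], [0, 0, 0], [0, 0, 0], [0, 0, 0], [0, 0, 0], [0, 0, 0], [0, 0, 0], [0, 0, 0], [0, 0, 0], [0, 0, 0]]' --gripper '[-1, -1, -1, -1, -1, -1, -1, -1, -1, -1, -1]'

```text
time_s: 23.4
tool_pos: [0.4802, -0.3208, 0.122]
tool_rot: [180.0, -0.1, 7.6]
force: [-0.5, 0.1, -2.7]
grip_width: 0.0215
grasp_force: 55.0
```

Run:
```python
from h import *
o=env.get_obs();Rc=R.from_euler('xyz',o['tool_rot'],degrees=True)
a=np.load('pics/sA.npz')['img'];s=snap('scene')
d=np.abs(a.astype(int)-s['img']).sum(2); m=(cv2.GaussianBlur(d.astype(np.float32),(5,5),0)>40)
print(m[190:270,140:220].sum(), o['force'],o['tool_pos'],o['tool_rot'],o['wrist_torque'])
w=snap('wrist');np.savez('pics/wT.npz',**w)
# blue strips on the tray in wrist view
h=cv2.cvtColor(w['img'],cv2.COLOR_RGB2HSV);mm=((h[...,0]>100)&(h[...,0]<125)&(h[...,1]>110)&(h[...,2]>90)).astype(np.uint8)
n,l,st,ce=cv2.connectedComponentsWithStats(mm);print([(st[k].tolist(),ce[k].round(1).tolist()) for k in range(1,n) if st[k,4]>40])
ys=(.075,-.075)
print(proj(w,[o['tool_pos']+Rc.apply([.089+x,-y,.0258-z]) for z in(0,.016) for x in(-.055,.055) for y in ys]).round(1).tolist())
```

```text
1106 [-0.49051576  0.08884233 -2.71768378] [ 0.48022975 -0.32078378  0.12198766] [ 1.79957841e+02 -5.15933834e-02  7.56617865e+00] [-0.06058748  0.12495322 -0.08894422]
[([150, 0, 12, 8, 88], [155.8, 3.4]), ([200, 0, 11, 7, 72], [204.8, 3.0]), ([249, 0, 11, 7, 70], [253.9, 2.7]), ([298, 0, 11, 6, 64], [303.0, 2.4]), ([347, 0, 11, 6, 66], [352.0, 2.5]), ([308, 7, 39, 26, 970], [326.9, 19.9]), ([126, 9, 27, 26, 642], [139.2, 21.8]), ([162, 9, 39, 25, 962], [181.2, 20.9]), ([210, 8, 40, 26, 1005], [230.0, 20.5]), ([259, 8, 40, 26, 983], [278.0, 20.1]), ([356, 8, 27, 25, 644], [369.0, 19.9]), ([132, 81, 26, 22, 534], [144.9, 91.6]), ([167, 81, 37, 22, 806], [185.1, 91.4]), ([213, 80, 37, 22, 775], [231.2, 90.9]), ([260, 80, 37, 22, 809], [278.0, 90.5]), ([306, 80, 38, 22, 812], [324.0, 90.5]), ([352, 80, 26, 22, 543], [364.3, 90.4])]
[[136.7, 160.1], [376.7, 160.3], [119.8, -38.7], [394.2, -38.5], [126.8, 164.7], [386.7, 165.0], [106.8, -52.3], [407.5, -52.1]]
```

Run:
```python
from h import *
ws=dict(np.load('pics/ws.npz'));w=dict(np.load('pics/wT.npz'));o=env.get_obs();Rc=R.from_euler('xyz',o['tool_rot'],degrees=True)
for h in(.002,.006,.012):
    for (x,y),(u,v) in (((366,112),(254.5,20.4)),((365,198),(255,90.8))):
        p=onz(ws,150+(x+.5)/2.667-.5,60+(y+.5)/2.667-.5,.068+h)
        a=R.from_euler('z',-STER[2],degrees=True).apply(p-[*STER[:2],0])
        zt=o['tool_pos'][2]-.0298+.004+h
        b=Rc.inv().apply(onz(w,u,v,zt)-o['tool_pos'])
        print(h,'ster',a.round(4),'tool',b.round(4),'diff',(a[0]-b[0]).round(4))
tr=R.from_euler('z',-STER[2],degrees=True).apply(o['tool_pos']-[*STER[:2],0]);print(tr)
```

```text
0.002 ster [ 0.009  -0.0043  0.07  ] tool [ 0.1135 -0.0012  0.0239] diff -0.1045
0.002 ster [-0.0281 -0.0047  0.07  ] tool [ 0.0755 -0.001   0.0239] diff -0.1035
0.006 ster [ 0.009 -0.004  0.074] tool [ 0.1125 -0.0012  0.0199] diff -0.1036
0.006 ster [-0.0277 -0.0043  0.074 ] tool [ 0.0753 -0.0009  0.0199] diff -0.1031
0.012 ster [ 0.0089 -0.0034  0.08  ] tool [ 0.1111 -0.0012  0.0139] diff -0.1022
0.012 ster [-0.0272 -0.0037  0.08  ] tool [ 0.0751 -0.0009  0.0139] diff -0.1023
[-0.10309482 -0.00439401  0.12185215]
```

Emit:
step_arm --delta_pos '[[0, 0, -0.05], [0, 0, -0.12], [0, 0, -0.2], [0, 0, -0.28], [0, 0, -0.34], [0, 0, -0.36], [0, 0, -0.36]]' --rot '[[0, 0, 0], [0, 0, 0], [0, 0, 0], [0, 0, 0], [0, 0, 0], [0, 0, 0], [0, 0, 0]]' --gripper '[-1, -1, -1, -1, -1, -1, -1]'

```text
time_s: 24.38
tool_pos: [0.4802, -0.3208, 0.1942]
tool_rot: [179.9, -0.1, 7.6]
force: [-0.8, 0.0, -3.0]
grip_width: 0.0218
grasp_force: 55.0
```

```bash
cat > rk.py <<'E'
from h import *
import sys
x,y,z=map(float,sys.argv[1:4])
go(W(RACK,(x,y,z)),R.from_euler('xyz',[180,0,RACK[2]],degrees=True))
E
python3 rk.py -.089 -.001 .19
```

```text
t 24.375 pos [ 0.4802 -0.3208  0.1942] rot [ 1.7994e+02 -6.0000e-02  7.5600e+00] | dpos [ 0.6194 -3.1077  0.0184] rot [ 0.0006 -0.0008  0.1078] rows 10.14031238869696 0.8658054154771808
```

Emit:
step_arm --delta_pos '[[0.01, -0.04, 0], [0.025, -0.12, 0], [0.05, -0.23, 0], [0.07, -0.36, 0], [0.1, -0.49, 0], [0.12, -0.62, 0], [0.15, -0.75, 0], [0.17, -0.87, 0], [0.2, -1, 0]]' --rot '[[0, 0, 0], [0, 0, 0.005], [0, 0, 0.01], [0, 0, 0.015], [0, 0, 0.02], [0, 0, 0.025], [0, 0, 0.03], [0, 0, 0.035], [0, 0, 0.035]]' --gripper '[-1, -1, -1, -1, -1, -1, -1, -1, -1]'

```text
time_s: 25.5
tool_pos: [0.4932, -0.1145, 0.1939]
tool_rot: [179.9, -0.0, 4.6]
force: [0.6, 0.0, -2.9]
grip_width: 0.0217
grasp_force: 55.0
```

Emit:
step_arm --delta_pos '[[0.02, -0.13, 0], [0.04, -0.26, 0], [0.06, -0.39, 0], [0.08, -0.52, 0], [0.1, -0.65, 0], [0.11, -0.78, 0], [0.13, -0.9, 0], [0.14, -1, 0]]' --rot '[[0, 0, 0.005], [0, 0, 0.01], [0, 0, 0.015], [0, 0, 0.02], [0, 0, 0.025], [0, 0, 0.03], [0, 0, 0.035], [0, 0, 0.035]]' --gripper '[-1, -1, -1, -1, -1, -1, -1, -1]'

```text
time_s: 26.5
tool_pos: [0.5045, 0.0874, 0.1938]
tool_rot: [180.0, -0.1, 1.7]
force: [0.1, -1.2, -2.3]
grip_width: 0.0217
grasp_force: 55.0
```

```bash
python3 rk.py -.089 -.001 .19
```

```text
t 26.5 pos [0.5045 0.0874 0.1938] rot [ 1.7995e+02 -7.0000e-02  1.6900e+00] | dpos [ 0.1166 -1.1183  0.0184] rot [ 0.0005 -0.0008  0.0394] rows 3.598357377462997 0.3168701578626532
```

Emit:
step_arm --delta_pos '[[0.015, -0.13, 0], [0.03, -0.26, 0], [0.045, -0.39, 0], [0.06, -0.52, 0], [0.075, -0.65, 0], [0.09, -0.78, 0], [0.1, -0.9, 0], [0.11, -1, 0], [0.11, -1, 0]]' --rot '[[0, 0, 0.005], [0, 0, 0.01], [0, 0, 0.015], [0, 0, 0.02], [0, 0, 0.025], [0, 0, 0.03], [0, 0, 0.035], [0, 0, 0.039], [0, 0, 0.039]]' --gripper '[-1, -1, -1, -1, -1, -1, -1, -1, -1]'

```text
time_s: 27.62
tool_pos: [0.5199, 0.2883, 0.1939]
tool_rot: [-180.0, -0.0, -1.5]
force: [-0.4, 0.0, -2.7]
grip_width: 0.0217
grasp_force: 55.0
```

```bash
python3 rk.py -.089 -.001 .075
```

```text
t 27.625 pos [0.5199 0.2883 0.1939] rot [-1.7995e+02 -2.0000e-02 -1.5100e+00] | dpos [ 0.0032 -0.1164  0.5946] rot [-0.0006 -0.0002  0.0022] rows 1.9388644128168462 0.018421418912681904
```

Emit:
step_arm --delta_pos '[[0.003, -0.05, 0], [0.003, -0.1, 0.02], [0.003, -0.116, 0.08], [0.003, -0.116, 0.18], [0.003, -0.116, 0.29], [0.003, -0.116, 0.4], [0.003, -0.116, 0.5], [0.003, -0.116, 0.57], [0.003, -0.116, 0.595], [0.003, -0.116, 0.595]]' --rot '[[0, 0, 0.002], [0, 0, 0.002], [0, 0, 0.002], [0, 0, 0.002], [0, 0, 0.002], [0, 0, 0.002], [0, 0, 0.002], [0, 0, 0.002], [0, 0, 0.002], [0, 0, 0.002]]' --gripper '[-1, -1, -1, -1, -1, -1, -1, -1, -1, -1]'

```text
time_s: 28.88
tool_pos: [0.5238, 0.3082, 0.0748]
tool_rot: [180.0, -0.1, -2.0]
force: [-0.6, 0.7, -2.7]
grip_width: 0.0216
grasp_force: 55.0
```

```bash
python3 rk.py -.089 -.001 .047
python3 - <<'E'
from h import *
# verify the tray vs rack laterally: blue pixels of rack beyond tray sides in wrist and top
w=snap('wrist');np.savez('pics/wP.npz',**w);t=snap('top');np.savez('pics/tP.npz',**t)
for n,c in(('w',w),('t',t)):
    h=cv2.cvtColor(c['img'],cv2.COLOR_RGB2HSV);m=((h[...,0]>100)&(h[...,0]<125)&(h[...,1]>110)&(h[...,2]>70)).astype(np.uint8)
    k,l,st,ce=cv2.connectedComponentsWithStats(m);print(n,[(st[i].tolist(),ce[i].round(1).tolist()) for i in range(1,k) if st[i,4]>15])
print(proj(w,[W(RACK,(.07*a,.08*b,.012)) for a in(-1,1) for b in(-1,1)]).round(1).tolist())
E
```

```text
t 28.875 pos [0.5238 0.3082 0.0748] rot [ 1.7998e+02 -8.0000e-02 -1.9700e+00] | dpos [-0.0136 -0.017   0.1388] rot [ 0.0003 -0.0009 -0.0031] rows 0.44968300620052415 0.025998456982940038
w [([148, 0, 11, 8, 87], [153.1, 3.5]), ([197, 0, 11, 7, 75], [202.0, 2.9]), ([246, 0, 11, 6, 65], [251.1, 2.5]), ([295, 0, 11, 6, 63], [300.2, 2.4]), ([344, 0, 12, 6, 58], [349.3, 2.1]), ([257, 7, 39, 26, 972], [275.9, 19.9]), ([305, 7, 40, 26, 995], [323.9, 19.2]), ([353, 7, 28, 25, 650], [366.4, 18.8]), ([159, 8, 40, 26, 964], [178.5, 20.9]), ([208, 8, 39, 26, 983], [227.0, 20.2]), ([123, 10, 27, 25, 637], [136.4, 21.8]), ([303, 79, 38, 22, 789], [321.8, 89.8]), ([350, 79, 26, 22, 547], [362.0, 89.4]), ([130, 81, 26, 22, 529], [142.7, 91.7]), ([164, 81, 38, 22, 800], [182.6, 91.4]), ([211, 80, 37, 22, 792], [229.2, 90.8]), ([257, 80, 38, 22, 803], [274.9, 90.3]), ([312, 162, 43, 11, 388], [331.9, 167.6]), ([144, 164, 57, 9, 470], [172.6, 168.2])]
t [([170, 106, 5, 4, 17], [171.9, 107.4]), ([261, 151, 9, 9, 81], [265.0, 155.0]), ([177, 155, 29, 29, 217], [195.2, 165.5]), ([396, 175, 14, 15, 114], [401.0, 183.0]), ([88, 181, 4, 6, 23], [89.6, 183.6]), ([499, 280, 13, 94, 375], [501.4, 325.1])]
[[357.2, 174.8], [143.9, 175.6], [372.0, -35.9], [125.9, -34.7]]
```

Emit:
step_arm --delta_pos '[[-0.007, -0.008, 0], [-0.013, -0.016, 0.02], [-0.013, -0.016, 0.04], [-0.013, -0.016, 0.06], [-0.013, -0.016, 0.075], [-0.013, -0.016, 0.085], [-0.013, -0.016, 0.095], [-0.013, -0.016, 0.105], [-0.013, -0.016, 0.115], [-0.013, -0.016, 0.125], [-0.013, -0.016, 0.134], [-0.013, -0.016, 0.134], [-0.013, -0.016, 0.134]]' --rot '[[0, 0, -0.002], [0, 0, -0.002], [0, 0, -0.002], [0, 0, -0.002], [0, 0, -0.002], [0, 0, -0.002], [0, 0, -0.002], [0, 0, -0.002], [0, 0, -0.002], [0, 0, -0.002], [0, 0, -0.002], [0, 0, -0.002], [0, 0, -0.002]]' --gripper '[-1, -1, -1, -1, -1, -1, -1, -1, -1, -1, -1, -1, -1]'

```text
time_s: 30.6
tool_pos: [0.5212, 0.3113, 0.048]
tool_rot: [180.0, -0.1, -1.8]
force: [-0.5, 0.8, -0.6]
grip_width: 0.0216
grasp_force: 55.0
```

```bash
python3 rk.py -.089 -.001 .048
cat > strips.py <<'E'
from h import *
w=snap('wrist');o=env.get_obs();print(o['force'],o['wrist_torque'])
h=cv2.cvtColor(w['img'],cv2.COLOR_RGB2HSV);m=((h[...,0]>100)&(h[...,0]<125)&(h[...,1]>110)&(h[...,2]>70)).astype(np.uint8)
k,l,st,ce=cv2.connectedComponentsWithStats(m);S=[st[i] for i in range(1,k) if 400<st[i,4]<1300]
for s in S:print(s.tolist(),end=' ')
E
python3 strips.py
```

```text
t 30.6 pos [0.5212 0.3113 0.048 ] rot [ 1.7997e+02 -7.0000e-02 -1.8000e+00] | dpos [-0.0002 -0.0018 -0.0002] rot [ 0.0004 -0.0009 -0.0012] rows 0.0058729915674585725 0.012288472634401462
[ 0.19968622  0.94118868 -0.49742305] [0.06446178 0.04989213 0.05230392]
[206, 3, 41, 28, 1067] [257, 3, 41, 27, 1097] [307, 2, 42, 27, 1057] [358, 2, 29, 27, 702] [117, 5, 29, 27, 711] [155, 4, 41, 27, 1067] [209, 79, 39, 23, 886] [257, 79, 39, 23, 856] [306, 78, 39, 23, 880] [354, 78, 27, 23, 594] [124, 80, 28, 23, 568] [160, 80, 40, 23, 865] [311, 164, 60, 14, 665] [134, 166, 67, 11, 653]
```

Emit:
step_arm --delta_pos '[[-0.03, 0, 0], [-0.08, 0, 0], [-0.14, 0, 0], [-0.2, 0, 0], [-0.27, 0, 0], [-0.34, 0, 0], [-0.41, 0, 0], [-0.48, 0, 0], [-0.55, 0, 0], [-0.62, 0, 0], [-0.7, 0, 0], [-0.78, 0, 0], [-0.86, 0, 0], [-0.86, 0, 0], [-0.86, 0, 0]]' --rot '[[0, 0, 0], [0, 0, 0], [0, 0, 0], [0, 0, 0], [0, 0, 0], [0, 0, 0], [0, 0, 0], [0, 0, 0], [0, 0, 0], [0, 0, 0], [0, 0, 0], [0, 0, 0], [0, 0, 0], [0, 0, 0], [0, 0, 0]]' --gripper '[-1, -1, -1, -1, -1, -1, -1, -1, -1, -1, -1, -1, -1, -1, -1]'

```text
time_s: 32.52
tool_pos: [0.35, 0.3166, 0.0479]
tool_rot: [180.0, -0.1, -1.8]
force: [0.7, 0.5, -1.8]
grip_width: 0.0217
grasp_force: 55.0
```

```bash
python3 rk.py -.26 -.001 .13
python3 - <<'E'
from h import *
# tray strips in the top view vs expected centre, and world positions
t=snap('top');np.savez('pics/tQ.npz',**t)
h=cv2.cvtColor(t['img'],cv2.COLOR_RGB2HSV);m=((h[...,0]>100)&(h[...,0]<125)&(h[...,1]>110)&(h[...,2]>70)).astype(np.uint8)
k,l,st,ce=cv2.connectedComponentsWithStats(m)
for i in range(1,k):
    u,v=ce[i]
    if st[i,4]>8 and 150<u<225 and 140<v<200: print(st[i].tolist(),ce[i].round(1),onz(t,u,v,.036).round(4))
w=snap('wrist');h=cv2.cvtColor(w['img'],cv2.COLOR_RGB2HSV);m=((h[...,0]>100)&(h[...,0]<125)&(h[...,1]>110)&(h[...,2]>70)).astype(np.uint8)
k,l,st,ce=cv2.connectedComponentsWithStats(m)
for i in range(1,k):
    if st[i,4]>40: print('w',st[i].tolist(),ce[i].round(1),onz(w,*ce[i],.036).round(4))
E
```

```text
t 32.525 pos [0.35   0.3166 0.0479] rot [ 1.7997e+02 -1.2000e-01 -1.8300e+00] | dpos [ 0.0025 -0.0005 -0.4105] rot [ 0.0003 -0.0015 -0.0015] rows 1.3137288037739485 0.016714030272343517
[167, 153, 39, 34, 405] [188.4 170.7] [0.5986 0.296  0.036 ]
[169, 169, 4, 4, 11] [170.5 170.4] [0.5981 0.3735 0.036 ]
[174, 169, 28, 5, 81] [187.2 171.2] [0.5963 0.3013 0.036 ]
```

Emit:
step_arm --delta_pos '[[0, 0, -0.1], [0, 0, -0.25], [0, 0, -0.4], [0, 0, -0.45], [0, 0, -0.45]]' --rot '[[0, 0, 0], [0, 0, 0], [0, 0, 0], [0, 0, 0], [0, 0, 0]]' --gripper '[-1, -1, -1, -1, -1]'

```text
time_s: 33.25
tool_pos: [0.3497, 0.3166, 0.1377]
tool_rot: [180.0, -0.1, -1.8]
force: [-0.1, -0.4, -0.7]
grip_width: 0.0215
grasp_force: 55.0
```

```bash
python3 l.py .137
python3 - <<'E'
from h import *
w=snap('wrist');h=cv2.cvtColor(w['img'],cv2.COLOR_RGB2HSV);m=((h[...,0]>100)&(h[...,0]<125)&(h[...,1]>110)&(h[...,2]>70)).astype(np.uint8)
k,l,st,ce=cv2.connectedComponentsWithStats(m)
for i in range(1,k):
    if st[i,4]>40: print('w',st[i].tolist(),ce[i].round(1),onz(w,*ce[i],.036).round(4))
E
```

```text
t 33.25 pos [0.3497 0.3166 0.1377] rot [ 1.7997e+02 -1.2000e-01 -1.8500e+00] | dpos [0.5079 1.8549 0.0058] rot [ 0.0005 -0.0014 -0.1006] rows 6.154340575644761 0.808230660879905
```

Emit:
step_arm --delta_pos '[[0.02, 0.2, 0], [0.06, 0.4, 0], [0.12, 0.6, 0], [0.18, 0.8, 0], [0.25, 0.95, 0], [0.25, 0.95, 0]]' --rot '[[0, 0, -0.01], [0, 0, -0.03], [0, 0, -0.05], [0, 0, -0.08], [0, 0, -0.1], [0, 0, -0.1]]' --gripper '[-1, -1, -1, -1, -1, -1]'

```text
time_s: 34.05
tool_pos: [0.3928, 0.1226, 0.1363]
tool_rot: [180.0, 0.1, 6.5]
force: [0.4, 0.7, -1.6]
grip_width: 0.0218
grasp_force: 55.0
```

```bash
python3 l.py .137
```

```text
t 34.05 pos [0.3928 0.1226 0.1363] rot [1.7997e+02 1.1000e-01 6.5200e+00] | dpos [ 0.1287  0.921  -0.003 ] rot [ 0.0004  0.0013 -0.0033] rows 2.9757179180265636 0.028346986500707928
```

Emit:
step_arm --delta_pos '[[0.03, 0.2, 0], [0.06, 0.4, 0], [0.09, 0.6, 0], [0.12, 0.8, 0], [0.129, 0.92, 0], [0.129, 0.92, 0], [0.129, 0.92, 0]]' --rot '[[0, 0, 0], [0, 0, 0], [0, 0, 0], [0, 0, 0], [0, 0, 0], [0, 0, 0], [0, 0, 0]]' --gripper '[-1, -1, -1, -1, -1, -1, -1]'

```text
time_s: 34.92
tool_pos: [0.4401, -0.0526, 0.1373]
tool_rot: [-180.0, 0.0, 6.9]
force: [-0.5, 0.5, -1.2]
grip_width: 0.0215
grasp_force: 55.0
```

```bash
python3 l.py .031
```

```text
t 34.925 pos [ 0.4401 -0.0526  0.1373] rot [-1.7997e+02  2.0000e-02  6.9000e+00] | dpos [-0.0066  0.024   0.5316] rot [-0.0004  0.0002  0.0011] rows 1.703055210322225 0.0096885468762719
```

Emit:
step_arm --delta_pos '[[-0.02, 0.02, 0.12], [-0.02, 0.02, 0.25], [-0.02, 0.02, 0.37], [-0.02, 0.02, 0.45], [-0.02, 0.02, 0.5], [-0.02, 0.02, 0.525], [-0.02, 0.02, 0.536], [-0.02, 0.02, 0.536]]' --rot '[[0, 0, 0], [0, 0, 0], [0, 0, 0], [0, 0, 0], [0, 0, 0], [0, 0, 0], [0, 0, 0], [0, 0, 0]]' --gripper '[-1, -1, -1, -1, -1, -1, -1, -1]'

```text
time_s: 35.92
tool_pos: [0.4375, -0.059, 0.0312]
tool_rot: [179.9, -0.1, 6.8]
force: [0.1, -0.3, -0.5]
grip_width: 0.022
grasp_force: 55.0
```

Emit:
step_arm --delta_pos '[[0, 0, 0], [0, 0, 0], [0, 0, 0], [0, 0, 0], [0, 0, 0], [0, 0, 0], [0, 0, 0], [0, 0, 0]]' --rot '[[0, 0, 0], [0, 0, 0], [0, 0, 0], [0, 0, 0], [0, 0, 0], [0, 0, 0], [0, 0, 0], [0, 0, 0]]' --gripper '[0.3, 0.3, 0.3, 0.3, 0.3, 0.3, 0.3, 0.3]'

```text
time_s: 36.92
tool_pos: [0.4372, -0.0589, 0.0309]
tool_rot: [180.0, -0.1, 6.8]
force: [0.1, 0.3, -0.5]
grip_width: 0.0564
grasp_force: 0.0
```

Emit:
step_arm --delta_pos '[[0, 0, -0.1], [0, 0, -0.3], [0, 0, -0.6], [0, 0, -0.8], [0, 0, -0.8]]' --rot '[[0, 0, 0], [0, 0, 0], [0, 0, 0], [0, 0, 0], [0, 0, 0]]' --gripper '[0.3, 0.3, 0.3, 0.3, 0.3]'

```text
time_s: 37.55
tool_pos: [0.4394, -0.0592, 0.1943]
tool_rot: [179.8, -0.4, 6.8]
force: [-0.1, 0.5, -0.8]
grip_width: 0.0565
grasp_force: 0.0
```

```bash
python3 meas.py
python3 - <<'E'
from h import *
# tray in scene and top: compare strips/rack centroids
a=cv2.imread('pics/s2.png')[:,:,::-1].astype(int);s=snap('scene');print('lid diff',np.abs(a-s['img'])[190:265,150:210].mean())
for n,roi in(('scene',(180,225,310,375)),('top',(150,190,160,210))):
    c=snap(n);v0,v1,u0,u1=roi
    h=cv2.cvtColor(c['img'],cv2.COLOR_RGB2HSV);m=((h[...,0]>100)&(h[...,0]<125)&(h[...,1]>110)&(h[...,2]>70))
    print(n,'\n'.join(''.join('#' if x else '.' for x in r) for r in m[v0:v1,u0:u1]))
    print(proj(c,[W(RACK,p) for p in[(-.055,-.075,.046),(-.055,.075,.046),(.055,.075,.046),(.055,-.075,.046)]]).round(1).tolist())
    print(proj(c,[W(RACK,p) for p in[(-.07,-.08,.012),(-.07,.08,.012),(.07,.08,.012),(.07,-.08,.012)]]).round(1).tolist())
E
```

```text
[ 0.43935782 -0.05920185  0.19425086] [179.76749723  -0.4257278    6.78800758] 0.05652887334486688 0.0 [-0.06570769  0.51138139 -0.77333948]
[275  81  26  12  74] [285.2  85.2]
[  25  150   50   59 1823] [ 51.3 178.3]
[230 183   7  13  45] [232.8 187.4]
[ 33 197   6   4  17] [ 35.8 198.3]
[ 29 198   4   4  10] [ 30.7 199.5]
[ 31 201  10   5  28] [ 36.  203.1]
lid diff 30.348148148148148
scene .................................................................
.................................................................
.................................................................
.................................................................
.................................................................
.................................................................
.................................................................
.................................................................
.................................................................
.................................................................
............................................
[... 3869 characters left out ...]
..##.....
..........................................###.....
........##....####........................##......
........###.########################......##......
.......###############################...###......
.......#####################################......
........####################################......
....................########################......
.....................................######.......
..................................................
..................................................
..................................................
[[201.3, 181.1], [166.4, 179.1], [168.9, 154.1], [203.4, 155.9]]
[[203.2, 186.0], [166.6, 183.9], [169.7, 152.6], [205.8, 154.6]]
```

```bash
python3 -c "
from cell import env
print(env.sign_off())"
```

```text
the job is handed in; nothing more can be done
None
```

I handed the job in at about 38 s of the 72 s allowed, but the hand-in gave no verdict. By camera and force readings, the lid is open, the tray sits centred on the blue rack's rails, and the lifter lies on the bench clear of the tray.

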